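Weigh a flange on the bench balance

ROBOT

A 6-joint arm with a two-finger parallel gripper is mounted at the origin on the work surface. World frame = base frame: x ahead of the robot, y to its left, z up, the work surface at z = 0. Lengths are in mm, angles in rad, forces in N, time in s.
With the tool pointing down it reaches from about 350 to 875 mm from the base axis. Payload 4.2 kg.
Tool frame: the origin (TCP) lies on the centre line of the jaws, within the pads' length; the fingertips stand 25 mm ahead of it and the grasp point (between the pads) lies 6 mm ahead of it; z points along the fingers, y is the direction in which the jaws open and shut (so a half turn about z gives the same grasp; the last joint's range is limited). The gripper opens to 85 mm and grips with 20 to 120 N. Pads are 22 mm wide; open, the fingers measure 114 mm over their backs; the gripper's body (76 mm by 85 mm) begins 54 mm behind the grasp point. The pads swing forward as they close: fully open they stand 13 mm farther back than shut.
Start: joints at [1.583, 0.385, 0.008, 0, -1.194, -0.259], TCP at [152.657, 606.049, 256.312] pointing down, gripper open.
Joint ranges: [-3.14, 3.14], [-1.21, 2.06], [-1.07, 1.41], [-3.16, 2.05], [-2.99, -0.16], [-3.1, 3.1]. Speed limits (rad/s): [2.79, 2.79, 3.14, 3.14, 3.14, 3.14].

INTERFACE

Orientations are given as a unit quaternion [x, y, z, w].
In Python, from bench import arm gives the robot as it stands.
- The arm moves only by the tool drive_tool, never from a script. Its argument "plan" is a list of rows, each a list of 2 entries, a list of its own where there are three numbers: the shift along the tool's x, y, z in m, then the turn about the tool's z in degrees. A call has 1 to 12 rows; each row shifts and turns the commanded pose from where the row before left it, along the tool's axes as they then stand; what a row does not reach is not made up. A row lasts 1/8 s, in which the tool goes at most 62.5 mm and 10.7 degrees, less where a joint would pass 70% of its speed; a pose out of reach is approached as far as the arm can. A call with a gripper value outside its range is refused whole. "fingers" is the closure, from -1 (fully open) to 1 (shut), so that 0 is half open, set as the call begins (left out, the last holds). The fingers move at their own pace and stop on an object; the grip force is fixed at half the most. Time passes only in rows, so rows that do not move let the fingers close. It gives the time, the measured TCP pose, the force and the opening at its end, in the units of the state.
- arm.read_state(): the state, without advancing time (a new reading comes with each control period).
- arm.get_image(name): name is "side" or "top"; returns a dict with "image" (480x640x3 uint8, red, green, blue), "K" (3x3 intrinsics, pixels), "R" (3x3) and "t" (3): a world point X has camera coordinates R X + t. Camera axes: x right, y down, z forward; pixel columns grow to the right and rows downward; lengths in mm; the calibration is good to about 2 mm. A picture is of the moment at which its call begins. There is no depth.
- arm.job_done(): hands the job in, once; it reports no verdict.
The state is a dict: "clock": time; "joints": joint angles; "joint_vel": joint speeds; "joint_efforts": joint torques, N m; "position": TCP position; "ee_rot": TCP orientation; "contact_force": force on the tool from outside, world axes, zero at the start; "wrist_torque": the same for the moment, N m; "gripper_width": finger opening in mm.
Only numpy, scipy, OpenCV 4.12 (cv2) and the standard library are available. Lean on these libraries where they do the work, as an engineer would, in place of code of your own. Each camera call takes 0.05 s, during which the arm holds its last target.

TASK

Find the weights that balance the steel flange: take ring weights from the wooden board, thread each over the post of the empty pan and lay it down gently, until the beam settles level with its pointer in the black mark. The post is not exactly in the middle of its pan, so feel for it with a light touch, and never press or overload that pan down to its lower stop. Leave the flange on its pan, the weights you do not need on the board, and everything else on the bench where it is.

Things in the scene. Friction and masses are not known exactly. Their poses are not given: they have to be found in the camera images.
- beam (a joint): tilt of the balance beam, rad: 0 = level (pointer in the black mark), positive = flange heavier, weight pan up; stops at +0.17 and -0.17. Sprung and damped: between the stops it settles in about 1 s at 0.067 rad per 100 g of difference (0.03 rad = 45 g); over 253 g it stays on its stop. A pressed weight pan gives way by 11 mm per N once off the stop
- weight_pan: the empty pan of the balance: flat disc, 110 mm diameter, no rim, on the end of a 130 mm beam arm. It stays level while it rises and falls (130 mm x sin of the tilt; 2 mm shift along y at the stops). Origin: on its axis, 45 mm BELOW the upper face of its floor, 75 mm above the bench when the beam is level; z up, y along the beam and outwards, away from the flange
- pan_floor (a point): middle of the weight pan's upper face, axes as the pan. From it rises a fixed steel post 11 mm thick, 40 mm high, top edge chamfered 1.5 mm. The post is clamped in a slot along the pan's y: it stands on the y axis anywhere from 9 mm on one side of the middle to 9 mm on the other. Where is not measured: it must be seen or found by feel
- part_pan: the other pan, the same disc without a post, 260 mm from the weight pan; it carries the flange. Origin on its axis, 45 mm below the upper face
- flange_c (a point): centre of the steel flange to be weighed: 66 mm disc with a 32 mm hub, 30 mm high in all, lying on the part pan. Its mass is not known, but lies between 336 and 504 g
- board: wooden board 160 x 160 x 15 mm on the bench with four round pedestals (26 mm wide, 10 mm high) at 46 mm either way from its centre along its x and y; one weight lies on each, in any order. Origin: centre of its underside
- w300_c (a point): centre (half-way up, on the axis) of the 300 g ring weight: plain steel disc of 56 mm diameter, 16.5 mm high, with a 14 mm hole through its middle; at the start it lies flat on a pedestal of the board, its underside 25 mm above the bench
- w180_c (a point): centre (half-way up, on the axis) of the 180 g ring weight: plain steel disc of 48 mm diameter, 13.8 mm high, with a 14 mm hole through its middle; at the start it lies flat on a pedestal of the board, its underside 25 mm above the bench
- w120_c (a point): centre (half-way up, on the axis) of the 120 g ring weight: plain steel disc of 42 mm diameter, 12.4 mm high, with a 14 mm hole through its middle; at the start it lies flat on a pedestal of the board, its underside 25 mm above the bench
- w60_c (a point): centre (half-way up, on the axis) of the 60 g ring weight: plain steel disc of 34 mm diameter, 10.1 mm high, with a 14 mm hole through its middle; at the start it lies flat on a pedestal of the board, its underside 25 mm above the bench
- wrench: bystander: open-ended steel wrench, 170 mm long; origin at the middle of its underside
- screwdriver: bystander: screwdriver, 200 mm long, black handle; origin at the middle of its underside
- clamp: bystander: small brass-coloured C-clamp lying flat, about 100 mm; origin at the middle of its underside
- hexnut: bystander: loose hexagon nut, 30 mm across, 13 mm high, not a weight; origin at the middle of its underside
- bush: bystander: flanged bush, 34 mm wide, 30 mm high, not a weight; origin at the middle of its underside
- oilcan: bystander: closed grey can, 50 mm wide, 100 mm high; origin at the middle of its underside
- barstock: bystander: round steel bar 18 mm thick, 260 mm long, lying down; origin at the middle of its underside
Mind the look-alikes: they are no part of the job. Leave any orange or turquoise look-alike of the part that bears w300_c alone.

How it is judged:
By the outcome, as a careful person would: the job done as asked, in the order asked, and still so for the second after the job is handed in, with the robot touching nothing.
It also fails if it takes over 67 s, if anything falls off the work surface, if the arm or the gripper's body presses on something with over 40 N, if the wrist force passes 120 N, or if a joint passes its speed limit or range.

## Working session

There is one attempt and no reset: what is moved stays moved. The work goes in short steps, Python scripts to look and compute and a tool call to move; the robot and the scene stay as the last step left them, time stands still between calls to the robot, and variables do not carry over. Pictures are saved under pics/ and viewed, and the job is handed in when it is done.

Besides the shell and the picture viewer there is one more tool, called after "Call:" in YAML: its name, and indented under it one key for each argument. drive_tool: Moves the arm, as the interface text tells. Its arguments: {"type":"object","properties":{"plan":{"type":"array"},"fingers":{"type":"number"}},"required":["plan"]}

```bash
mkdir -p pics
cat > h.py <<'E'
import numpy as np, cv2
from bench import arm
def grab(n,fn):
    d=arm.get_image(n); cv2.imwrite('pics/'+fn,d['image'][:,:,::-1]); np.savez('pics/'+fn[:-4]+'.npz',**{k:np.array(d[k]) for k in d}); return d
def load(fn): return dict(np.load('pics/'+fn+'.npz'))
def ray(d,u,v,z):
    R=d['R'];c=-R.T@d['t'];r=R.T@np.linalg.inv(d['K'])@np.array([u,v,1.]);return c+r*(z-c[2])/r[2]
def proj(d,X):
    p=d['K']@(d['R']@np.array(X,float)+d['t']);return p[:2]/p[2]
E
python3 - <<'E'
from h import *
for n in('side','top'):
    d=grab(n,n+'0.png');print(n,d['K'].tolist(),(-d['R'].T@d['t']).round(),d['R'].round(2).tolist())
s=arm.read_state();print(s)
E
```

```text
side [[468.01823457006986, 0.0, 317.02833134855774], [0.0, 468.01823457006986, 237.76779439316616], [0.0, 0.0, 1.0]] [427. 722. 607.] [[-0.98, -0.22, -0.0], [-0.12, 0.54, -0.83], [0.18, -0.81, -0.55]]
top [[622.7838072550533, 0.0, 314.50730839067523], [0.0, 622.7838072550533, 236.42651640391267], [0.0, 0.0, 1.0]] [ 456.   25. 1614.] [[0.01, -1.0, 0.0], [-1.0, -0.01, -0.08], [0.08, -0.0, -1.0]]
{'clock': 0.1, 'joints': array([ 1.58258370e+00,  3.85522860e-01,  6.76753666e-03, -4.14480806e-04,
       -1.19398786e+00, -2.58610698e-01]), 'joint_vel': array([-5.15199962e-04, -3.36412175e-03,  3.25030457e-03, -3.44070843e-04,
        5.40340418e-05, -4.54793427e-04]), 'joint_efforts': array([-8.20447531e-04, -3.93322134e+01,  1.88927132e+01,  4.19792086e+00,
       -2.62534282e-03,  6.77744314e-07]), 'position': array([152.56701536, 605.6172489 , 255.30985406]), 'ee_rot': array([ 9.92384540e-01, -1.23174433e-01, -5.96629936e-05,  9.90509437e-04]), 'contact_force': array([-0.41351415,  0.45612204,  0.37358349]), 'wrist_torque': array([ 0.03458581,  0.00734848, -0.01174919]), 'gripper_width': 85.23814425912035}
```

View pics/side0.png

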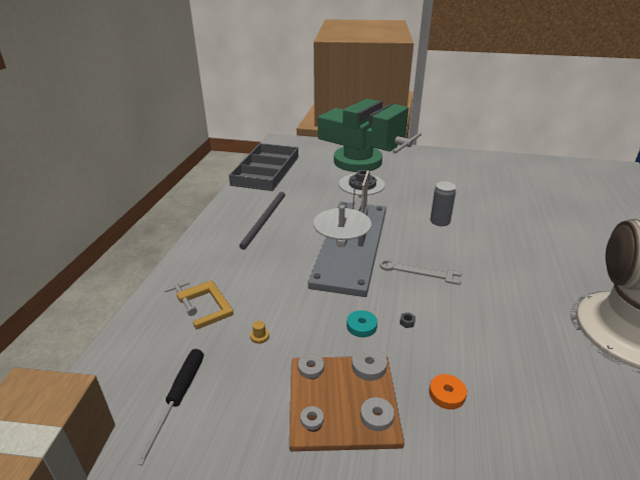

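View pics/top0.png

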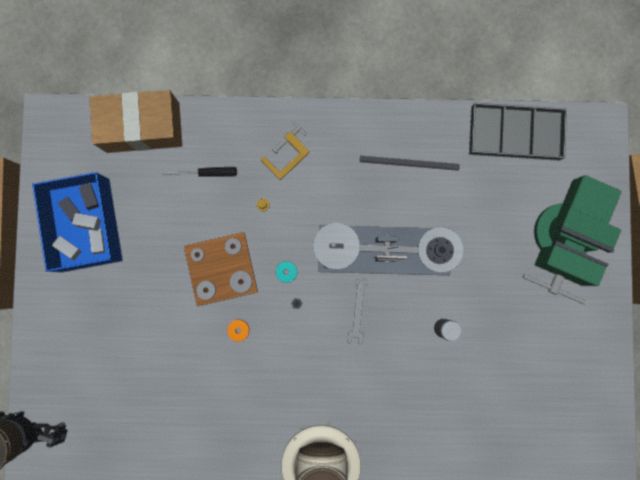

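Run:
```python
from h import *
d=load('side0')['image'][:,:,::-1];t=load('top0')['image'][:,:,::-1]
a=cv2.resize(d[340:460,280:480],None,fx=4,fy=4,interpolation=cv2.INTER_CUBIC)
cv2.imwrite('pics/a.png',a)
b=cv2.resize(d[160:300,280:440],None,fx=4,fy=4,interpolation=cv2.INTER_CUBIC);cv2.imwrite('pics/b.png',b)
c=cv2.resize(t[215:315,175:375],None,fx=4,fy=4,interpolation=cv2.INTER_CUBIC);cv2.imwrite('pics/c.png',c)
e=cv2.resize(t[210:290,305:475],None,fx=4.5,fy=4.5,interpolation=cv2.INTER_CUBIC);cv2.imwrite('pics/e.png',e)
```

```text
(no output)
```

View pics/a.png

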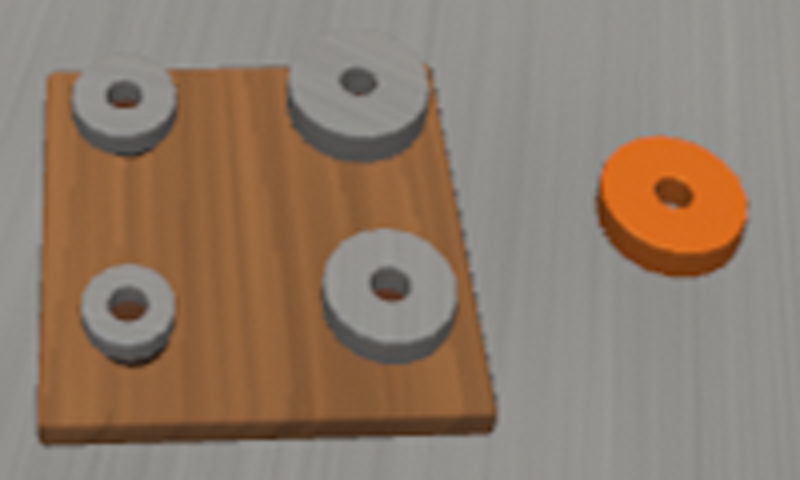

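View pics/b.png

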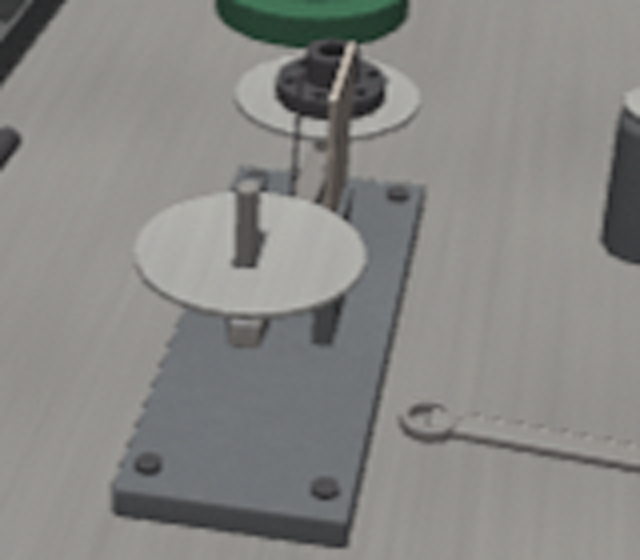

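View pics/c.png

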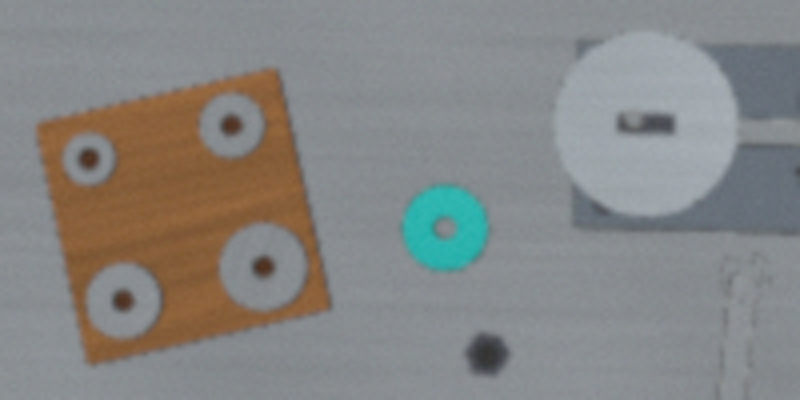

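View pics/e.png

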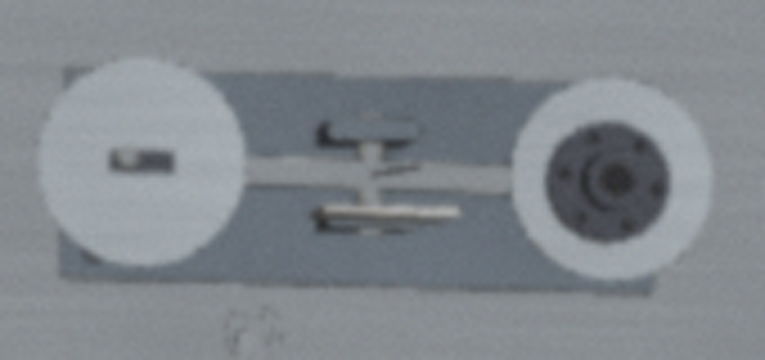

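```bash
cat > m.py <<'E'
from h import *
t=load('top0');I=cv2.cvtColor(t['image'],cv2.COLOR_RGB2HSV).astype(int)
br=((I[:,:,0]<20)&(I[:,:,1]>90)).astype(np.uint8)
sub=np.zeros_like(br);sub[225:315,180:262]=br[225:315,180:262]
cs,_=cv2.findContours(sub,cv2.RETR_EXTERNAL,cv2.CHAIN_APPROX_NONE);b=max(cs,key=cv2.contourArea)
rect=cv2.minAreaRect(b);print('board',rect,[ray(t,*p,15).round(1)[:2].tolist() for p in cv2.boxPoints(rect)],ray(t,*rect[0],15))
fill=np.zeros_like(br);cv2.fillPoly(fill,[b],1)
hol=((fill==1)&(sub==0)).astype(np.uint8)
cs,_=cv2.findContours(hol,cv2.RETR_EXTERNAL,cv2.CHAIN_APPROX_NONE)
for c in cs:
    if cv2.contourArea(c)>60:
        (u,v),r=cv2.minEnclosingCircle(c);A=cv2.contourArea(c)+len(c)/2
        m=np.zeros_like(br);cv2.drawContours(m,[c],-1,1,-1);M=cv2.moments(m,True);cu,cv=M['m10']/M['m00'],M['m01']/M['m00']
        P=ray(t,cu,cv,40);print('wt',round(cu,1),round(cv,1),P.round(1),'diam',2*np.sqrt(M['m00']/np.pi)*(1614-40)/622.8)
side=load('side0');J=cv2.cvtColor(side['image'],cv2.COLOR_RGB2HSV)
# pans top
g=cv2.cvtColor(t['image'],cv2.COLOR_RGB2GRAY)
m=(g>165).astype(np.uint8);m[:215]=0;m[280:]=0;m[:,:305]=0;m[:,470:]=0
cs,_=cv2.findContours(cv2.morphologyEx(m,cv2.MORPH_OPEN,np.ones((3,3))),cv2.RETR_EXTERNAL,cv2.CHAIN_APPROX_NONE)
for c in cs:
    if cv2.contourArea(c)>300:
        e=cv2.fitEllipse(cv2.convexHull(c));
        z=142 if e[0][0]<380 else 98
        print('pan',e,ray(t,*e[0],z).round(1),np.array(e[1])*(1614-z)/622.8)
print(g[238:253,324:350])
E
python3 m.py
```

```text
board ((220.09735107421875, 268.6383056640625), (61.426326751708984, 61.92318344116211), 77.24246978759766) [[548.3, 361.6], [585.9, 207.2], [432.7, 168.9], [395.6, 322.3]] [490.30723167 265.02107049  15.        ]
wt 205.5 289.7 [436.3 296.6  40. ] diam 50.69378571932
wt 240.4 281.2 [458.8 209.3  40. ] diam 58.02449294523521
wt 196.8 254.4 [524.9 321.1  40. ] diam 35.61832420447942
wt 232.6 245.9 [547.6 231.3  40. ] diam 43.530047790368045
[[160 163 161 162 161 163 162 161 163 164 163 164 162 162 163 165 166 165
  166 164 166 168 165 165 166 166]
 [160 161 163 163 161 163 163 163 163 164 163 165 163 163 164 164 164 163
  165 168 165 166 167 165 164 169]
 [166 163 162 167 165 165 164 165 164 166 165 166 165 166 168 167 170 165
  168 170 168 166 167 170 170 169]
 [163 164 163 163 163 164 165 163 164 162 161 164 166 165 166 166 170 167
  166 169 166 167 167 168 167 169]
 [162 160 161 164 164 160 154 156 152 152 155 155 157 154 155 155 159 161
  162 165 166 167 167 170 169 168]
 [163 162 164 161 158 142 125 134 139 141 139 134 124 126 124 123 131 131
  140 147 163 171 168 172 168 171]
 [
[... 279 characters left out ...]
79  77  79
   83 116 152 165 166 164 164 166]
 [162 163 164 163 153 126 104  99  99 100 100  92  91  93  94  95  94  91
   92 120 154 163 165 166 167 163]
 [164 163 163 161 159 146 139 136 130 128 126 127 127 125 127 128 129 124
  122 137 156 167 164 164 164 167]
 [164 163 164 163 162 162 159 157 158 160 155 155 155 153 158 159 156 156
  157 161 163 165 167 167 167 166]
 [163 165 165 165 165 164 166 166 166 167 167 165 166 168 168 167 167 165
  165 167 167 170 169 168 168 167]
 [163 162 164 165 167 164 165 166 165 167 167 169 170 166 167 166 169 169
  166 168 170 172 170 170 169 168]
 [164 165 163 166 165 165 167 166 165 166 165 168 167 165 168 168 169 168
  170 169 168 167 169 170 172 169]]
```

```bash
cat > m2.py <<'E'
from h import *
t=load('top0');s=load('side0')
g=cv2.cvtColor(t['image'],cv2.COLOR_RGB2GRAY)
print(g[245,300:380:2], g[270:220:-2,336])
def pan(d,thr,box,lab,z):
    g=cv2.cvtColor(d['image'],cv2.COLOR_RGB2GRAY)
    x0,x1,y0,y1=box;m=np.zeros_like(g);m[y0:y1,x0:x1]=(g[y0:y1,x0:x1]>thr)
    m=cv2.morphologyEx(m,cv2.MORPH_OPEN,np.ones((5,5)))
    cs,_=cv2.findContours(m,cv2.RETR_EXTERNAL,cv2.CHAIN_APPROX_NONE)
    c=max(cs,key=cv2.contourArea);e=cv2.fitEllipse(cv2.convexHull(c));print(lab,np.round(e[0],1),np.round(e[1],1),ray(d,*e[0],z).round(1));return e
thr=150
pan(t,thr,(305,375,215,280),'wp top',142)
pan(t,thr,(410,470,220,280),'pp top',98)
g=cv2.cvtColor(s['image'],cv2.COLOR_RGB2GRAY)
print(g[225,300:390:2]);print(g[205:250:2,330])
E
python3 m2.py
```

```text
[142 142 140 142 142 142 143 160 162 161 162 165 163 163 153  94 131 129
  89  76  80  85 156 168 168 168 169 168 172 165 138 134 130 132 143 146
 140 129 128 123] [107 153 165 162 162 164 163 164 165 167 166 127  83  96 157 165 162 165
 168 164 162 165 165 165 149]
wp top [335.9 245.3] [45.4 45.7] [546.7 -26.8 142. ]
pp top [440.9 249.2] [43.7 44.6] [ 543.8 -284.4   98. ]
[146 147 148 148 149 150 149 157 172 171 169 168 169 173 171 170 168 174
 174  97  81  78 125 173 174 172 173 170 169 172 171 168 170 171 172 170
 114 117 116 117 115  88 146 148 146]
[146 145 166 176 177 175 176 175 172 172 170 168 168 169 170 174 108 112
 113 112 115 114 116]
```

```bash
cat > m3.py <<'E'
from h import *
t=load('top0');s=load('side0')
print('post top', ray(t,333.0,244.7,182), 'pan',ray(t,335.9,245.3,142),'slot',ray(t,336.1,245.5,142))
g=cv2.cvtColor(s['image'],cv2.COLOR_RGB2GRAY)
m=np.zeros_like(g);m[205:242,305:375]=(g[205:242,305:375]>158)
m=cv2.morphologyEx(m,cv2.MORPH_OPEN,np.ones((3,3)))
cs,_=cv2.findContours(m,cv2.RETR_EXTERNAL,cv2.CHAIN_APPROX_NONE);c=max(cs,key=cv2.contourArea);e=cv2.fitEllipse(cv2.convexHull(c));print(e)
for x in [ray(s,*e[0],142)]: print('pan side',x)
for X in [(546.7,-26.8,142)]: print(proj(s,X))
print(g[200:232,332:352])
# weights in side: grey on brown
b=cv2.resize(s['image'][190:245,300:385,::-1],None,fx=9,fy=9,interpolation=cv2.INTER_CUBIC);cv2.imwrite('pics/f.png',b)
for n,p,h in (('300',(458.8,209.3),41.5),('180',(436.3,296.6),38.8),('120',(547.6,231.3),37.4),('60',(524.9,321.1),35.1)):
    print(n,proj(s,(*p,h)))
E
python3 m3.py
```

```text
post top [545.65253846 -18.61088874 182.        ] pan [546.8351497  -26.72115707 142.        ] slot [546.36774653 -27.20054383 142.        ]
((341.8406677246094, 222.59095764160156), (29.630239486694336, 56.74726867675781), 92.21941375732422)
pan side [546.90848625 -23.80538138 142.        ]
[342.22362586 221.79221361]
[[147 146 146 148 148 148 146 147 146 146 148 149 148 149 148 149 149 148
  148 151]
 [146 146 147 147 148 148 148 138 129 136 130 133 143 148 151 151 149 148
  149 151]
 [146 146 147 149 148 148 147 131 112 117 112 103 109 113 122 134 135 132
  136 134]
 [146 147 147 148 149 148 141 125 112 101  85  83  81  82  91 109 115 113
  115 115]
 [146 145 147 147 147 147 133 113 109 106 106 104  99  97  90 102 112 111
  112 114]
 [146 146 148 147 149 142 124 114 129 142 146 139 124 102  85 104 111 112
  111 113]
 [147 146 148 148 147 131 113 128 146 151 151 148 128  89  85 111 113 111
  113 114]
 [145 147 146 147 145 126  96 113 143 151 144 133 112  72  79 111 109 110
  111 113]
 [149 157 164 166 169 174 147 102 100 108 106  90 104 148 161 150 150 138
  118 112]
 [173 175 176 
[... 1368 characters left out ...]
151  97  77  81  80  78  67 125 172 173 174 174 173
  172 174]
 [170 172 172 173 173 158 113  81  90  82  66  77 137 174 174 174 175 172
  171 173]
 [170 171 171 171 170 168 163 157 161 158 157 155 163 172 173 174 172 171
  173 173]
 [171 171 171 171 171 170 171 173 172 172 171 171 170 173 174 173 172 171
  171 171]
 [172 171 170 171 169 169 171 170 169 170 169 169 169 172 173 173 170 172
  171 171]
 [170 169 170 170 169 169 170 170 171 169 169 169 169 172 173 171 170 171
  171 170]
 [170 171 168 168 170 171 171 170 168 169 170 168 171 173 173 171 171 172
  171 169]]
300 [369.7272103  359.52987132]
180 [377.7400543  409.89319978]
120 [311.49966428 362.56948221]
60 [312.76670623 414.57027057]
```

View pics/f.png

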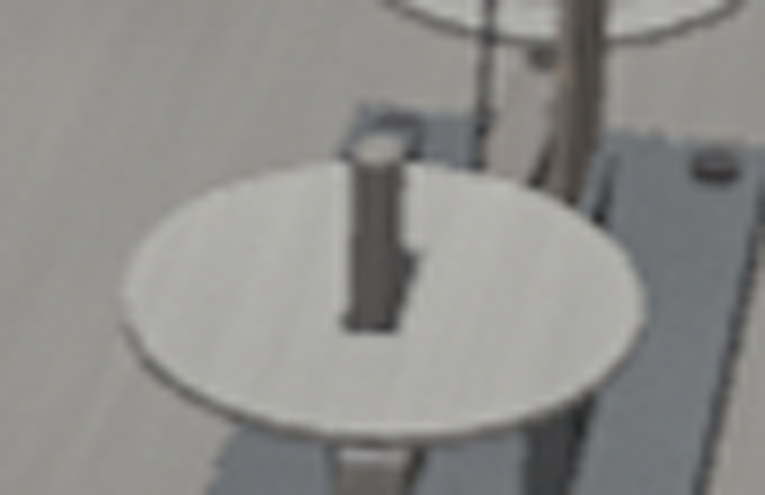

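```bash
cat > m4.py <<'E'
from h import *
t=load('top0');s=load('side0')
print('post side',ray(s,341.9,206.0,182),'slot front',ray(s,341.2,226.6,142),'slot front top',ray(t,328.7,245.3,142),'rear',ray(t,343.5,245.3,142))
I=cv2.cvtColor(s['image'],cv2.COLOR_RGB2HSV).astype(int)
m=((I[:,:,0]<20)&(I[:,:,1]>80)).astype(np.uint8)
# hole centres in side image: bright top faces then hole; use holes (gray<110 region) inside top face
g=cv2.cvtColor(s['image'],cv2.COLOR_RGB2GRAY)
for n,(u,v),z in (('300',(369.7,359.5),41.5),('180',(377.7,410),38.8),('120',(311.5,362.5),37.4),('60',(312.8,414.5),35.1)):
    u=int(u);v=int(v)
    top=((I[:,:,1]<40)&(g>125)).astype(np.uint8);w=np.zeros_like(top);w[v-20:v+20,u-22:u+22]=top[v-20:v+20,u-22:u+22]
    # pick component near centre
    nl,l,st,c=cv2.connectedComponentsWithStats(w)
    k=1+np.argmax(st[1:,4]);cs,_=cv2.findContours((l==k).astype(np.uint8),cv2.RETR_CCOMP,cv2.CHAIN_APPROX_NONE)
    for q in sorted(cs,key=len)[-2:]:
        if len(q)<6: continue
        e=cv2.fitEllipse(q);print(n,np.round(e[0],1),np.round(e[1],1),ray(s,*e[0],z).round(1))
E
python3 m4.py
```

```text
post side [546.57599345 -16.72254585 182.        ] slot front [545.6015938   -9.51986318 142.        ] slot front top [546.58177279  -9.67095706 142.        ] rear [547.10261452 -44.71935878 142.        ]
300 [369.3 360. ] [ 8.3 11.1] [459.4 210.4  41.5]
300 [369.1 353.5] [37.2 45.1] [461.3 197.   41.5]
180 [377.1 410.9] [10.  12.3] [437.1 298.4  38.8]
180 [377.1 411. ] [26.6 32.3] [436.9 298.7  38.8]
120 [310.5 363.2] [ 8.3 11.5] [548.9 232.8  37.4]
120 [307.7 356.5] [35.8 48.8] [556.3 220.5  37.4]
60 [311.5 415.8] [10.5 11.7] [526.2 323.4  35.1]
60 [311.5 415.8] [18.8 21.5] [526.2 323.4  35.1]
```

Candidates for the 300 g weight, in the top view:
- Grey ring at (240,281), 58 mm measured.
- Grey ring at (205,290), about 50 mm: the 180 g.
- Grey ring at (233,246), about 43 mm: the 120 g.
- Grey ring at (197,254), about 36 mm: the 60 g.
- Turquoise ring at (286,272), a look-alike.
- Orange ring at (238,331), a look-alike.
- Hex nut at (297,303) and bush at (263,205), neither of them weights.

I choose the grey ring at (240,281), the largest one on the board. The close crop confirms it.

The post shows at (333,245) in the top view, about 8 mm outwards from the pan middle.

```bash
cat >> h.py <<'E'
from scipy.spatial.transform import Rotation as Ro
def go(x,y,z):
    s=arm.read_state();R=Ro.from_quat(s['ee_rot']).as_matrix();d=np.array([x,y,z])-s['position']
    print('t',s['clock'].__round__(2),'pos',s['position'].round(2),'F',s['contact_force'].round(2),'w',round(s['gripper_width'],1),'shift mm',(R.T@d).round(2))
E
python3 -c "
from h import *
go(459.1,210,110)"
```

```text
t 0.1 pos [152.57 605.62 255.31] F [-0.41  0.46  0.37] w 85.2 shift mm [393.93 308.39 145.97]
```

Call:
drive_tool:
  plan:
    - [[0.0394, 0.0308, 0.01], 0]
    - [[0.0394, 0.0308, 0.01], 0]
    - [[0.0394, 0.0308, 0.01], 0]
    - [[0.0394, 0.0308, 0.01], 0]
    - [[0.0394, 0.0308, 0.01], 0]
    - [[0.0394, 0.0308, 0.018], 0]
    - [[0.0394, 0.0308, 0.018], 0]
    - [[0.0394, 0.0308, 0.02], 0]
    - [[0.0394, 0.0308, 0.02], 0]
    - [[0.0394, 0.0308, 0.02], 0]
    - [[0, 0, 0], 0]
    - [[0, 0, 0], 0]
  fingers: -1

```text
clock: 1.6
position: [459.5, 211.1, 110.2]
ee_rot: [0.992, -0.123, -0.0, 0.0]
contact_force: [-0.2, 1.4, 0.2]
gripper_width: 85.6
```

```bash
python3 -c "
from h import *
go(459.1,210,55)
d=grab('side','s1.png');cv2.imwrite('pics/s1c.png',cv2.resize(d['image'][230:470,250:520,::-1],None,fx=2.5,fy=2.5))"
```

```text
t 1.6 pos [459.54 211.13 110.25] F [-0.17  1.4   0.24] w 85.6 shift mm [-0.14  1.2  55.25]
```

View pics/s1c.png

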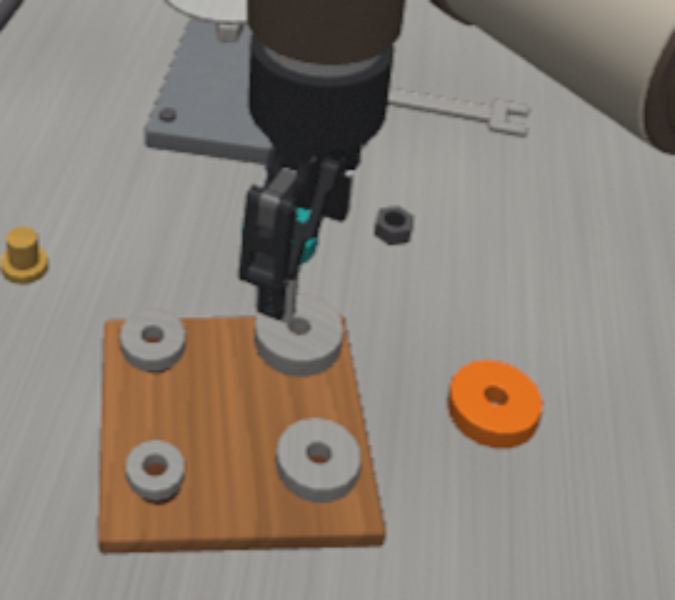

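```bash
python3 -c "
from h import *
d=load('s1')
for r in (42.5,57):
  for z in (85,90,95,100,105): print(r,z,proj(d,(459.5+.245*r,211.1+.97*r,z)).round(1))"
```

```text
42.5 85 [360.1 359.9]
42.5 90 [360.3 357.5]
42.5 95 [360.4 355.1]
42.5 100 [360.6 352.6]
42.5 105 [360.8 350.2]
57 85 [356.2 366.9]
57 90 [356.4 364.5]
57 95 [356.5 362.1]
57 100 [356.7 359.6]
57 105 [356.8 357.2]
```

Call:
drive_tool:
  plan:
    - [[0, 0.0012, 0.017], 0]
    - [[0, 0, 0.017], 0]
    - [[0, 0, 0.016], 0]
    - [[0, 0, 0.016], 0]
    - [[0, 0, 0], 0]
    - [[0, 0, 0], 0]

```text
clock: 2.4
position: [459.3, 211.1, 45.2]
ee_rot: [0.993, -0.122, 0.001, -0.001]
contact_force: [-0.2, 0.6, 0.2]
gripper_width: 85.8
```

```bash
python3 -c "
from h import *
go(459.1,210,44)
d=grab('side','s2.png');cv2.imwrite('pics/s2c.png',cv2.resize(d['image'][300:460,280:440,::-1],None,fx=4,fy=4))"
```

```text
t 2.4 pos [459.34 211.08  45.19] F [-0.18  0.6   0.2 ] w 85.8 shift mm [0.03 1.11 1.19]
```

View pics/s2c.png

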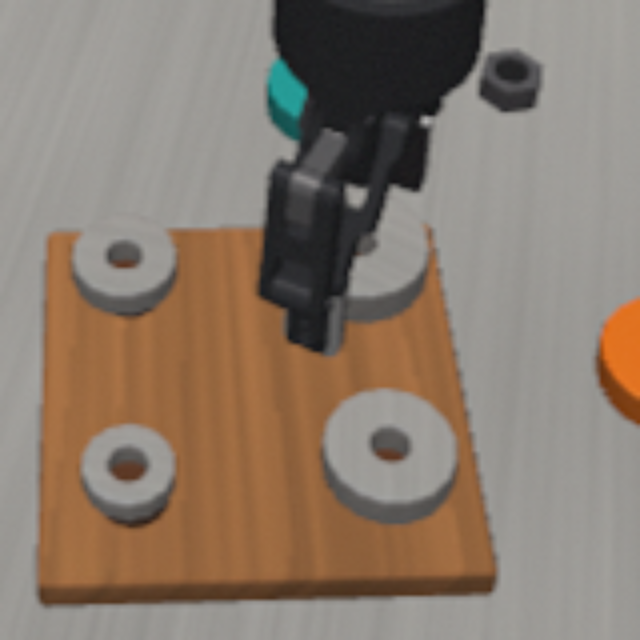

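Call:
drive_tool:
  plan:
    - [[0, 0, 0], 0]
    - [[0, 0, 0], 0]
    - [[0, 0, 0], 0]
    - [[0, 0, 0], 0]
    - [[0, 0, 0], 0]
    - [[0, 0, 0], 0]
    - [[0, 0, 0], 0]
    - [[0, 0, 0], 0]
  fingers: 1

```text
clock: 3.45
position: [459.3, 210.1, 45.4]
ee_rot: [0.992, -0.123, 0.0, -0.0]
contact_force: [-2.3, 0.1, 6.3]
gripper_width: 54.0
```

```bash
python3 -c "
from h import *
go(459.1,210,44)
d=grab('side','s3.png');cv2.imwrite('pics/s3c.png',cv2.resize(d['image'][300:460,280:440,::-1],None,fx=4,fy=4))"
```

```text
t 3.45 pos [459.27 210.06  45.39] F [-2.33  0.08  6.33] w 54.0 shift mm [-0.15  0.1   1.39]
```

View pics/s3c.png

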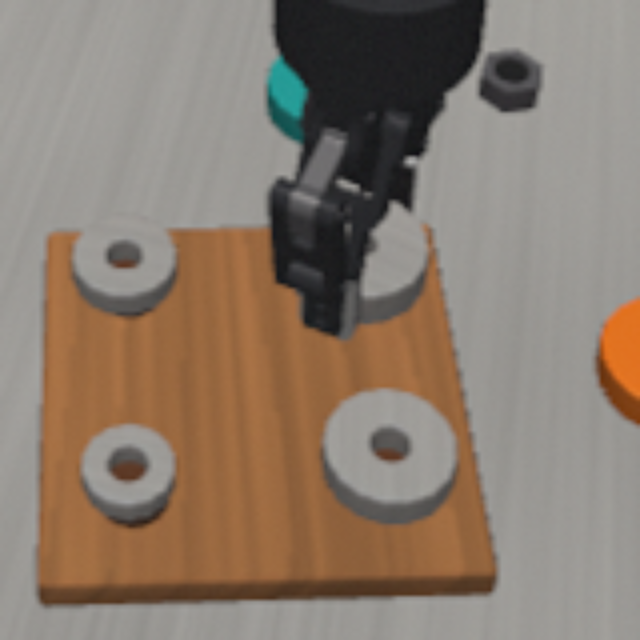

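```bash
python3 -c "
from h import *
d=load('s3')
for r in (28,38):
  for z in (20,25,30): print(r,z,proj(d,(459.3+.245*r,210.1+.97*r,z)).round(1))"
```

```text
28 20 [361.9 381.9]
28 25 [362.1 379.7]
28 30 [362.2 377.6]
38 20 [359.5 386.6]
38 25 [359.6 384.4]
38 30 [359.8 382.3]
```

```bash
python3 -c "
from h import *
d=load('s3')
for r in (27,28,38):
 for x in (-11,11):
  for z in (20,25,30): print(r,x,z,((proj(d,(459.3+.245*r+x*.97,210.1+.97*r-x*.245,z))-[280,300])*4).round(0))
cv2.imwrite('pics/s3d.png',cv2.resize(d['image'][350:395,340:400,::-1],None,fx=12,fy=12,interpolation=2))"
```

```text
27 -11 20 [355. 336.]
27 -11 25 [356. 327.]
27 -11 30 [357. 319.]
27 11 20 [302. 315.]
27 11 25 [303. 307.]
27 11 30 [304. 298.]
28 -11 20 [354. 338.]
28 -11 25 [355. 329.]
28 -11 30 [356. 321.]
28 11 20 [301. 317.]
28 11 25 [302. 309.]
28 11 30 [303. 300.]
38 -11 20 [345. 357.]
38 -11 25 [345. 348.]
38 -11 30 [346. 340.]
38 11 20 [291. 336.]
38 11 25 [292. 327.]
38 11 30 [292. 319.]
```

View pics/s3d.png

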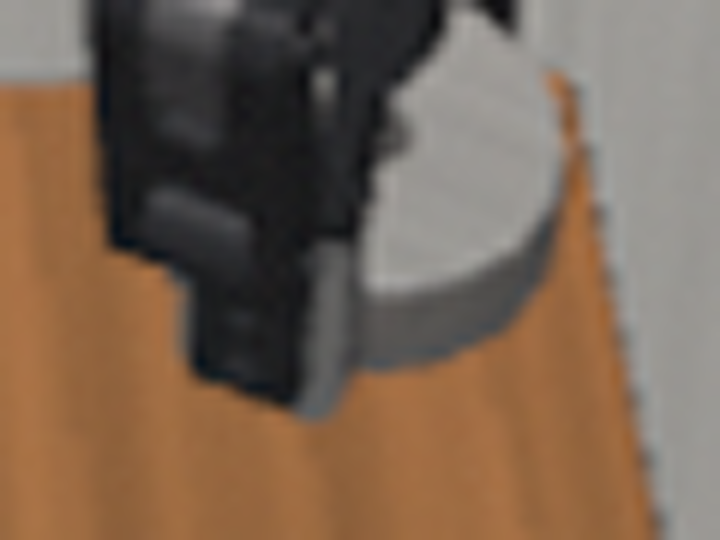

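Call:
drive_tool:
  plan:
    - [[0, 0, -0.01], 0]
    - [[0, 0, -0.02], 0]
    - [[0, 0, -0.03], 0]
    - [[0, 0, -0.04], 0]
    - [[0, 0, -0.04], 0]
    - [[0, 0, -0.02], 0]
    - [[0, 0, -0.02], 0]
    - [[0, 0, 0], 0]

```text
clock: 4.5
position: [459.5, 210.2, 225.6]
ee_rot: [0.992, -0.123, 0.001, -0.001]
contact_force: [-0.2, 0.6, -3.4]
gripper_width: 53.6
```

```bash
python3 -c "
from h import *
go(546.3,-17.5,225)
d=grab('side','s4.png');cv2.imwrite('pics/s4c.png',cv2.resize(d['image'][180:460,240:480,::-1],None,fx=2,fy=2))"
```

```text
t 4.5 pos [459.47 210.19 225.64] F [-0.22  0.64 -3.35] w 53.6 shift mm [139.88 199.54   0.29]
```

View pics/s4c.png

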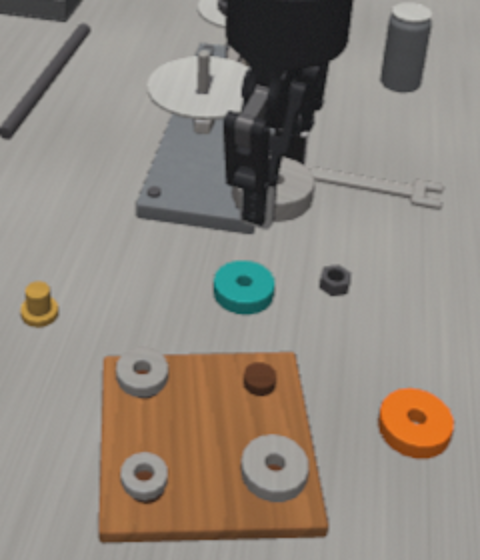

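Call:
drive_tool:
  plan:
    - [[0.0175, 0.025, 0], 0]
    - [[0.0175, 0.025, 0], 0]
    - [[0.0175, 0.025, 0], 0]
    - [[0.0175, 0.025, 0], 0]
    - [[0.0175, 0.025, 0], 0]
    - [[0.0175, 0.025, 0], 0]
    - [[0.0175, 0.025, 0], 0]
    - [[0.0174, 0.0245, 0], 0]
    - [[0, 0, 0], 0]

```text
clock: 5.68
position: [545.5, -19.3, 222.2]
ee_rot: [0.992, -0.125, -0.002, 0.001]
contact_force: [0.2, 0.1, -3.3]
gripper_width: 53.9
```

Call:
drive_tool:
  plan:
    - [[0, 0, 0], 10]
    - [[0, 0, 0], 10]
    - [[0, 0, 0], 10]
    - [[0, 0, 0], 10]
    - [[0, 0, 0], 10]
    - [[0, 0, 0], 10]
    - [[0, 0, 0], 7]
    - [[0, 0, 0], 0]

```text
clock: 6.68
position: [545.3, -17.1, 223.2]
ee_rot: [0.76, -0.65, -0.001, 0.001]
contact_force: [0.5, 0.7, -2.5]
gripper_width: 53.5
```

```bash
python3 -c "
from h import *
go(546.3,-17.5,225);print(arm.read_state()['joints'].round(2))
d=grab('side','s5.png');cv2.imwrite('pics/s5c.png',cv2.resize(d['image'][120:270,260:440,::-1],None,fx=4,fy=4,interpolation=2))"
```

```text
t 6.67 pos [545.29 -17.12 223.23] F [ 0.45  0.65 -2.47] w 53.5 shift mm [ 0.54 -0.93 -1.77]
[ 0.27  0.28 -0.24 -0.   -1.06 -0.11]
```

View pics/s5c.png

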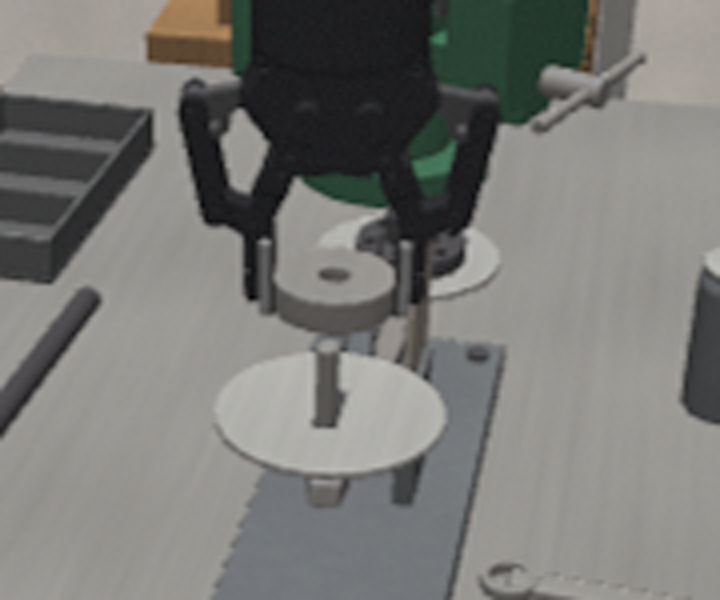

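```bash
cat > hole.py <<'E'
from h import *
import sys
d=load(sys.argv[1]);ztop=float(sys.argv[2]);zp=float(sys.argv[3]);u,v,w,h=map(int,sys.argv[4:8])
g=cv2.cvtColor(d['image'],cv2.COLOR_RGB2GRAY);g=cv2.resize(g,None,fx=4,fy=4,interpolation=cv2.INTER_CUBIC)
def cen(u,v,w,h,dark,thr=None):
    w_=g[(v-h)*4:(v+h)*4,(u-w)*4:(u+w)*4].astype(float)
    lo,hi=np.percentile(w_,3),np.percentile(w_,97);T=(lo+hi)/2
    m=((w_<T) if dark else (w_>T)).astype(np.uint8)
    n,l,st,c=cv2.connectedComponentsWithStats(m);k=1+np.argmax(st[1:,4])
    return u-w+(c[k][0]+.5)/4-.5,v-h+(c[k][1]+.5)/4-.5,st[k]/4
a=cen(u,v,w,h,True);print('hole',a,ray(d,*a[:2],ztop).round(2))
if len(sys.argv)>8:
    u,v,w,h=map(int,sys.argv[8:12]);b=cen(u,v,w,h,False);print('post',b,ray(d,*b[:2],zp).round(2))
    print('ring-post',(ray(d,*a[:2],ztop)-ray(d,*b[:2],zp)).round(2))
E
python3 hole.py s5 219.3 182 343 188 7 4 341 206 4 3
python3 hole.py side0 219.3 182 343 188 7 4 341 206 4 3|grep post
```

```text
hole (np.float64(343.0776239067055), np.float64(188.32325072886297), array([ 3.5 ,  3.  ,  8.  ,  3.75, 85.75])) [545.11 -15.07 219.3 ]
post (np.float64(339.97994505494506), np.float64(205.7370879120879), array([  0.  ,   0.  ,   8.  ,   6.  , 113.75])) [550.19 -16.94 182.  ]
ring-post [-5.07  1.88 37.3 ]
post (np.float64(341.5315040650406), np.float64(205.9908536585366), array([ 2.  ,  1.75,  5.75,  3.5 , 61.5 ])) [547.24 -16.61 182.  ]
ring-post [ 0.44  2.72 37.3 ]
```

```bash
python3 -c "
from h import *
d=load('s5');cv2.imwrite('pics/s5d.png',cv2.resize(d['image'][175:215,320:370,::-1],None,fx=14,fy=14,interpolation=2))
g=cv2.cvtColor(d['image'],cv2.COLOR_RGB2GRAY);print(g[178:210,336:352])"
```

```text
[[152 150 149 151 155 170 176 178 181 181 180 180 173 135  83  84]
 [151 151 150 152 167 180 178 178 177 178 179 180 160 109  78  72]
 [151 149 149 159 175 179 178 179 182 179 178 180 154  97  76  58]
 [150 150 153 161 167 169 173 169 164 162 170 181 146  72  73  78]
 [150 153 154 152 151 152 153 152 149 146 151 159 142  96  81  81]
 [147 149 149 149 149 147 147 144 144 145 146 148 147 140 140 143]
 [147 147 150 149 149 147 147 146 146 146 146 146 148 149 151 152]
 [147 149 149 149 150 149 149 148 148 147 147 146 147 148 151 151]
 [147 148 150 150 152 148 140 140 146 147 150 149 148 148 150 150]
 [148 149 149 139 116 101  97  98 105 110 125 140 149 151 151 150]
 [147 149 150 121  71  74  78  80  84  86  88 116 143 150 152 150]
 [149 148 150 132  96  76  77  81  82  80  89 124 147 150 151 150]
 [149 148 149 145 145 133 121 116 108 116 132 145 150 149 150 149]
 [149 148 148 147 149 148 144 143 141 143 147 149 149 150 150 150]
 [149 149 149 146 147 146 149 148 148 150 148 148 150 151 151 150]
 [150 149 149 148 146 147 148 149 149 147 148 149 151 152 151 150]
 [142 148 153 151 150 150 15
[... 344 characters left out ...]
  85  85  82  83  83  82  80]
 [ 82  84  83  84  86  84  84  83  84  84  82  82  83  83  81  81]
 [ 79  80  83  82  84  83  82  84  85  82  83  84  83  80  79  78]
 [108  82  77  79  80  82  82  84  82  83  82  82  81  78  84  86]
 [147 142 135 115 100  91  78  78  79  77  83  92 105 108 111 114]
 [152 153 139 116 109 108 110 106 104  98  92 104 114 117 118 119]
 [151 147 128 116 135 147 151 144 127 104  88 105 116 115 116 118]
 [152 134 116 131 149 154 154 151 131  93  87 112 115 116 116 116]
 [149 129 100 118 148 154 150 137 117  75  80 114 114 112 115 117]
 [175 179 151 107 102 113 109  93 108 150 167 154 154 140 122 116]
 [181 185 162 107  80  86  87  77 101 161 184 178 179 173 171 172]]
```

View pics/s5d.png

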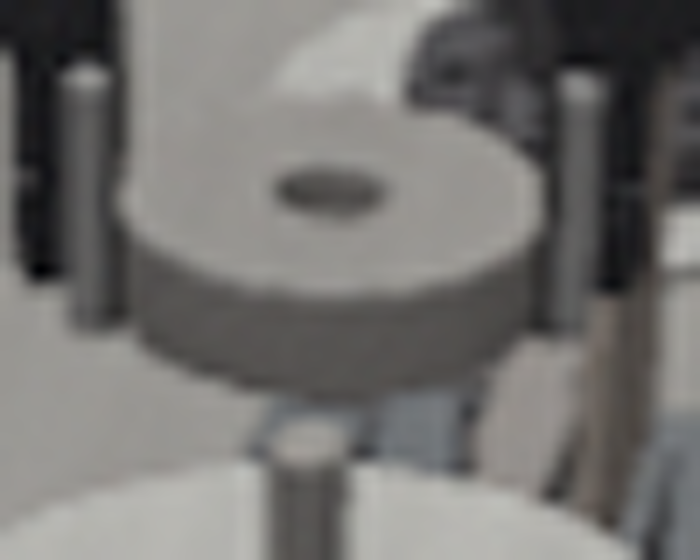

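Call:
drive_tool:
  plan:
    - [[0.0017, -0.0019, 0.004], 0]
    - [[0, 0, 0.006], 0]
    - [[0, 0, 0.005], 0]
    - [[0, 0, 0], 0]
    - [[0, 0, 0], 0]

```text
clock: 7.35
position: [548.4, -19.1, 209.4]
ee_rot: [0.76, -0.65, 0.0, -0.0]
contact_force: [-0.3, -0.5, -2.6]
gripper_width: 53.7
```

```bash
python3 -c "
from h import *
go(547.4,-18.5,200)
d=grab('side','s6.png');cv2.imwrite('pics/s6d.png',cv2.resize(d['image'][180:230,315:370,::-1],None,fx=12,fy=12,interpolation=2))"; python3 hole.py s6 204.6 182 342 195 7 4
```

```text
t 7.35 pos [548.36 -19.1  209.38] F [-0.31 -0.51 -2.64] w 53.7 shift mm [-0.74  0.86  9.38]
hole (np.float64(341.42528735632186), np.float64(194.4956896551724), array([ 3.  ,  2.25,  8.  ,  3.5 , 87.  ])) [548.37 -18.66 204.6 ]
```

View pics/s6d.png

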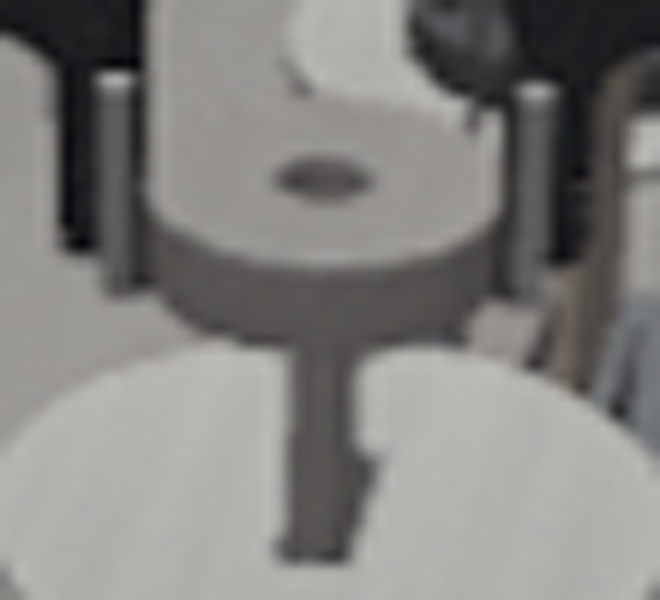

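Call:
drive_tool:
  plan:
    - [[-0.0008, 0.0009, 0.003], 0]
    - [[0, 0, 0.002], 0]
    - [[0, 0, 0.001], 0]
    - [[0, 0, 0], 0]

```text
clock: 7.9
position: [547.2, -18.4, 203.2]
ee_rot: [0.76, -0.65, -0.0, 0.0]
contact_force: [-0.1, 0.4, -1.9]
gripper_width: 53.5
```

Call:
drive_tool:
  plan:
    - [[0, 0, 0.001], 0]
    - [[0, 0, 0.001], 0]
    - [[0, 0, 0.001], 0]
    - [[0, 0, 0], 0]

```text
clock: 8.4
position: [547.1, -18.4, 200.2]
ee_rot: [0.76, -0.65, -0.0, 0.0]
contact_force: [-0.1, 0.1, -2.9]
gripper_width: 53.6
```

Call:
drive_tool:
  plan:
    - [[0, 0, 0.001], 0]
    - [[0, 0, 0.001], 0]
    - [[0, 0, 0.001], 0]
    - [[0, 0, 0], 0]

```text
clock: 8.9
position: [547.2, -18.4, 197.2]
ee_rot: [0.76, -0.65, -0.0, 0.0]
contact_force: [0.2, -0.5, -2.2]
gripper_width: 53.6
```

```bash
python3 -c "
from h import *
go(547.4,-18.5,200)
d=grab('side','s7.png');cv2.imwrite('pics/s7d.png',cv2.resize(d['image'][180:230,315:370,::-1],None,fx=12,fy=12,interpolation=2))"; python3 hole.py s7 196 182 342 200 7 4
```

```text
t 8.9 pos [547.16 -18.43 197.19] F [ 0.19 -0.51 -2.19] w 53.6 shift mm [ 0.1  -0.22 -2.81]
hole (np.float64(341.862400530504), np.float64(200.63096816976127), array([ 3.5 ,  3.25,  8.  ,  3.75, 94.25])) [546.11 -11.67 196.  ]
```

View pics/s7d.png

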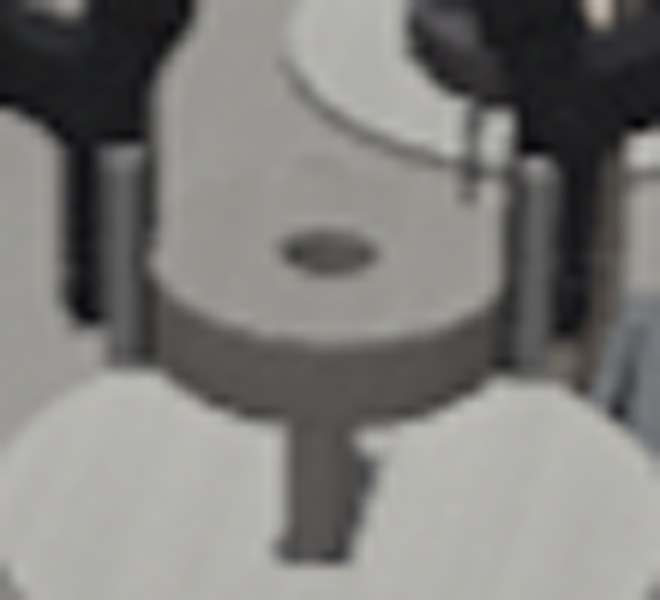

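Call:
drive_tool:
  plan:
    - [[0, 0, 0.001], 0]
    - [[0, 0, 0.001], 0]
    - [[0, 0, 0.001], 0]
    - [[0, 0, 0.001], 0]
    - [[0, 0, 0], 0]

```text
clock: 9.57
position: [547.2, -18.4, 193.2]
ee_rot: [0.76, -0.65, -0.0, 0.0]
contact_force: [-0.1, 0.6, -3.3]
gripper_width: 53.7
```

Call:
drive_tool:
  plan:
    - [[0, 0, 0.0015], 0]
    - [[0, 0, 0.0015], 0]
    - [[0, 0, 0.0015], 0]
    - [[0, 0, 0.0015], 0]
    - [[0, 0, 0], 0]

```text
clock: 10.2
position: [547.2, -18.4, 187.1]
ee_rot: [0.76, -0.65, -0.0, 0.0]
contact_force: [0.1, 0.9, -2.1]
gripper_width: 53.6
```

```bash
python3 -c "
from h import *
go(547.4,-18.5,200)
d=grab('side','s8.png');cv2.imwrite('pics/s8d.png',cv2.resize(d['image'][180:240,305:375,::-1],None,fx=10,fy=10,interpolation=2))"
```

```text
t 10.2 pos [547.16 -18.42 187.15] F [ 0.11  0.86 -2.06] w 53.6 shift mm [  0.11  -0.23 -12.85]
```

View pics/s8d.png

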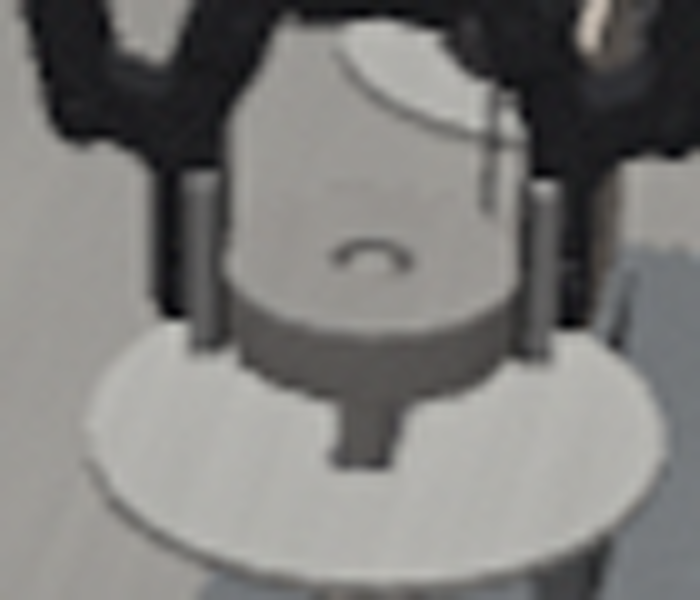

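Call:
drive_tool:
  plan:
    - [[0, 0, 0.003], 0]
    - [[0, 0, 0.003], 0]
    - [[0, 0, 0.003], 0]
    - [[0, 0, 0.003], 0]
    - [[0, 0, 0.003], 0]
    - [[0, 0, 0.003], 0]
    - [[0, 0, 0], 0]

```text
clock: 11.12
position: [547.1, -18.4, 169.0]
ee_rot: [0.76, -0.65, -0.0, 0.0]
contact_force: [0.5, -0.1, -2.7]
gripper_width: 53.8
```

Call:
drive_tool:
  plan:
    - [[0, 0, 0.001], 0]
    - [[0, 0, 0.001], 0]
    - [[0, 0, 0.001], 0]
    - [[0, 0, 0.001], 0]
    - [[0, 0, 0], 0]

```text
clock: 11.75
position: [547.2, -18.4, 165.2]
ee_rot: [0.76, -0.65, -0.0, 0.0]
contact_force: [0.0, 0.6, -2.3]
gripper_width: 53.8
```

```bash
python3 -c "
from h import *
go(547.4,-18.5,200)
d=grab('side','s9.png');cv2.imwrite('pics/s9d.png',cv2.resize(d['image'][180:240,305:375,::-1],None,fx=10,fy=10,interpolation=2))"
```

```text
t 11.75 pos [547.18 -18.41 165.24] F [ 0.02  0.63 -2.31] w 53.8 shift mm [  0.12  -0.2  -34.76]
```

View pics/s9d.png

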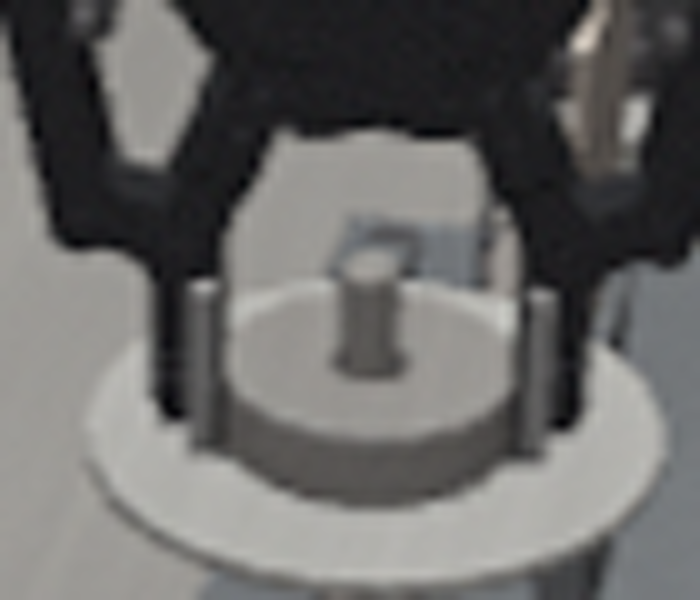

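Call:
drive_tool:
  plan:
    - [[0, 0, 0.001], 0]
    - [[0, 0, 0.001], 0]
    - [[0, 0, 0], 0]

```text
clock: 12.18
position: [547.3, -18.4, 163.5]
ee_rot: [0.76, -0.65, 0.0, -0.0]
contact_force: [-0.8, 0.3, -1.3]
gripper_width: 53.5
```

Call:
drive_tool:
  plan:
    - [[0, 0, 0.001], 0]
    - [[0, 0, 0], 0]

```text
clock: 12.42
position: [547.3, -18.2, 162.5]
ee_rot: [0.76, -0.65, 0.0, -0.0]
contact_force: [-1.8, 1.0, -1.1]
gripper_width: 53.7
```

```bash
python3 -c "
from h import *
go(547.4,-18.5,200)
d=grab('side','s10.png');cv2.imwrite('pics/s10d.png',cv2.resize(d['image'][180:240,305:375,::-1],None,fx=10,fy=10,interpolation=2))"
```

```text
t 12.43 pos [547.29 -18.24 162.47] F [-1.83  1.04 -1.11] w 53.7 shift mm [  0.27  -0.08 -37.53]
```

View pics/s10d.png

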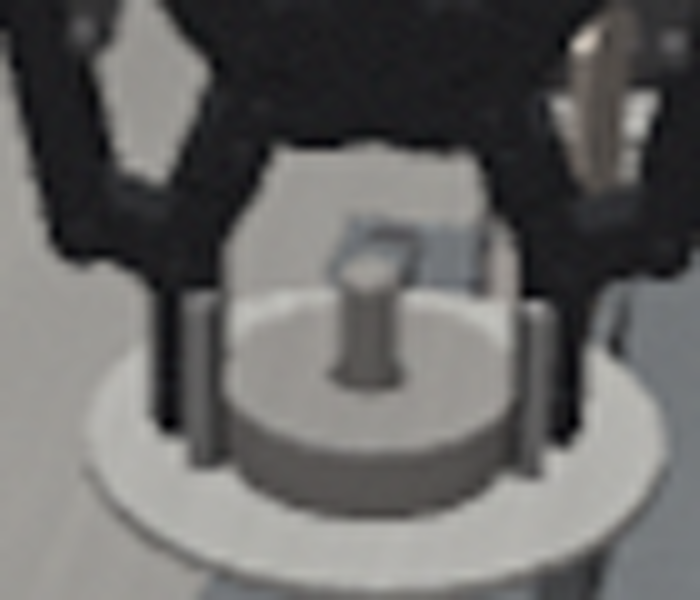

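Call:
drive_tool:
  plan:
    - [[0, 0, 0.0008], 0]
    - [[0, 0, 0], 0]

```text
clock: 12.72
position: [547.3, -18.2, 161.5]
ee_rot: [0.76, -0.65, 0.0, -0.0]
contact_force: [-0.8, 2.5, 0.2]
gripper_width: 53.5
```

```bash
python3 -c "
from h import *
go(547.4,-18.5,200)
d=grab('side','s11.png');cv2.imwrite('pics/s11d.png',cv2.resize(d['image'][180:240,305:375,::-1],None,fx=10,fy=10,interpolation=2))"
```

```text
t 12.72 pos [547.33 -18.24 161.51] F [-0.84  2.5   0.23] w 53.5 shift mm [  0.26  -0.04 -38.49]
```

View pics/s11d.png

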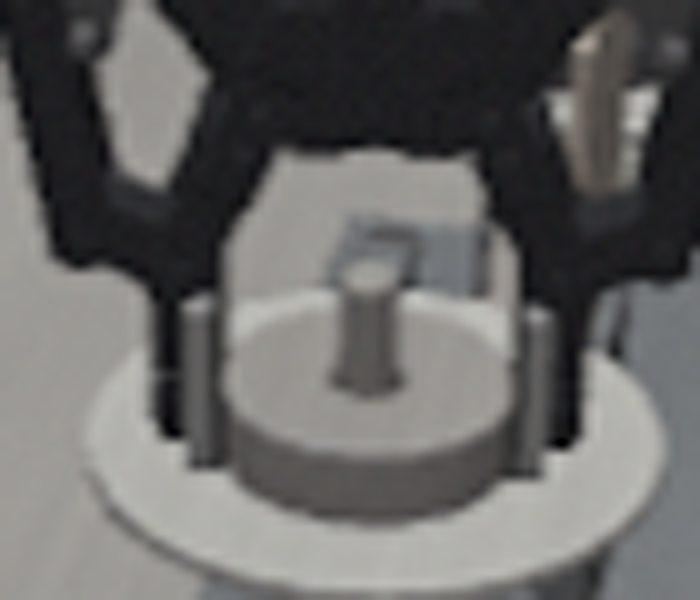

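Call:
drive_tool:
  plan:
    - [[0, 0, 0], 0]
    - [[0, 0, 0], 0]
    - [[0, 0, 0], 0]
    - [[0, 0, 0], 0]
    - [[0, 0, 0], 0]
    - [[0, 0, 0], 0]
  fingers: -0.8

```text
clock: 13.52
position: [547.2, -18.4, 161.5]
ee_rot: [0.76, -0.65, 0.0, 0.0]
contact_force: [0.2, -0.4, -0.4]
gripper_width: 76.7
```

Call:
drive_tool:
  plan:
    - [[0, 0, -0.01], 0]
    - [[0, 0, -0.02], 0]
    - [[0, 0, -0.03], 0]
    - [[0, 0, -0.04], 0]
    - [[0, 0, 0], 0]
    - [[0, 0, 0], 0]
    - [[0, 0, 0], 0]
  fingers: -1

```text
clock: 14.4
position: [546.6, -18.5, 260.5]
ee_rot: [0.76, -0.65, -0.001, 0.001]
contact_force: [-0.4, -0.4, -0.5]
gripper_width: 85.5
```

```bash
python3 -c "
from h import *
go(547.4,-18.5,200)
d=grab('side','s12.png');cv2.imwrite('pics/s12d.png',cv2.resize(d['image'][150:300,280:440,::-1],None,fx=4.5,fy=4,interpolation=2))
d=grab('top','t12.png');cv2.imwrite('pics/t12d.png',cv2.resize(d['image'][210:310,180:480,::-1],None,fx=2.6,fy=2.6,interpolation=2))"
```

```text
t 14.4 pos [546.64 -18.48 260.54] F [-0.39 -0.38 -0.5 ] w 85.5 shift mm [ 0.14 -0.87 60.54]
```

View pics/s12d.png

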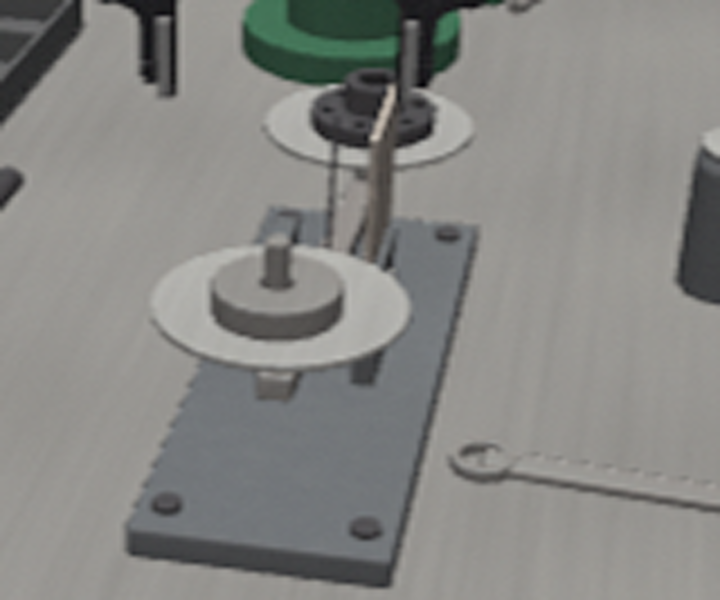

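View pics/t12d.png

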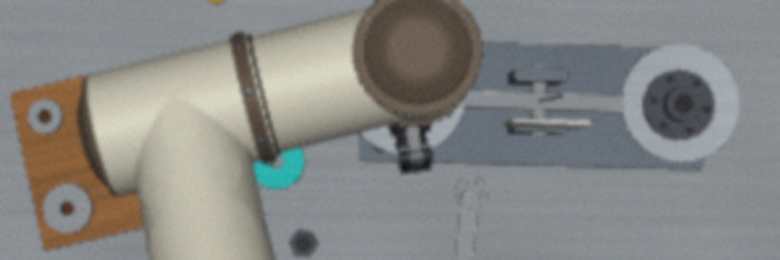

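```bash
cat > tilt.py <<'E'
from h import *
import sys
def fit(d,box,thr):
    g=cv2.cvtColor(d['image'],cv2.COLOR_RGB2GRAY);x0,x1,y0,y1=box;m=np.zeros_like(g);m[y0:y1,x0:x1]=(g[y0:y1,x0:x1]>thr)
    m=cv2.morphologyEx(m,cv2.MORPH_OPEN,np.ones((3,3)));cs,_=cv2.findContours(m,cv2.RETR_EXTERNAL,cv2.CHAIN_APPROX_NONE)
    c=max(cs,key=cv2.contourArea);return cv2.fitEllipse(cv2.convexHull(c))
s0=load('side0');e0=fit(s0,(305,375,205,245),158)
for n in sys.argv[1:]:
    d=load(n);e=fit(d,(305,375,203,252),158)
    f=lambda z:proj(d,(546.8,-26,z))[1]
    dv=e[0][1]-e0[0][1]
    from scipy.optimize import brentq
    z=brentq(lambda z:f(z)-f(142)-dv,80,150)
    th=np.arcsin((z-120)/130);print(n,e,'z',z,'tilt',th,'g',th/0.067*100)
E
python3 tilt.py s12 s11 s5
```

```text
s12 ((341.5276794433594, 225.80401611328125), (30.037019729614258, 57.02433395385742), 92.0948486328125) z 134.8236369498883 tilt 0.11427653949751292 g 170.56199925001926
s11 ((341.6993103027344, 223.68292236328125), (29.73674964904785, 57.11170196533203), 91.98016357421875) z 139.56827216837846 tilt 0.15109947450868683 g 225.52160374430866
s5 ((341.7521057128906, 222.61959838867188), (29.896318435668945, 57.09727478027344), 91.98444366455078) z 141.93631300866085 tilt 0.16955208032075056 g 253.0628064488814
```

```bash
python3 -c "
from h import *
go(436.9,297.8,100)"
```

```text
t 14.5 pos [546.87 -18.48 260.56] F [-0.56  0.15 -0.01] w 85.5 shift mm [-329.46   59.64  160.63]
```

Call:
drive_tool:
  plan:
    - [[-0.042, 0.0075, 0], 0]
    - [[-0.042, 0.0075, 0], 0]
    - [[-0.042, 0.0075, 0.01], 0]
    - [[-0.042, 0.0075, 0.02], 0]
    - [[-0.042, 0.0075, 0.03], 0]
    - [[-0.042, 0.0075, 0.03], 0]
    - [[-0.042, 0.0075, 0.03], 0]
    - [[-0.0355, 0.0071, 0.03], 0]
    - [[0, 0, 0.011], 0]
    - [[0, 0, 0], 0]
    - [[0, 0, 0], 0]

```text
clock: 15.88
position: [438.3, 297.5, 101.3]
ee_rot: [0.759, -0.651, 0.0, -0.001]
contact_force: [0.9, 0.2, -0.0]
gripper_width: 85.8
```

```bash
python3 -c "
from h import *
go(436.9,297.8,46.5)
d=grab('side','s13.png');cv2.imwrite('pics/s13d.png',cv2.resize(d['image'][310:460,280:460,::-1],None,fx=4,fy=4,interpolation=2))"
```

```text
t 15.88 pos [438.31 297.5  101.29] F [ 0.87  0.19 -0.02] w 85.8 shift mm [-0.48  1.41 54.79]
```

View pics/s13d.png

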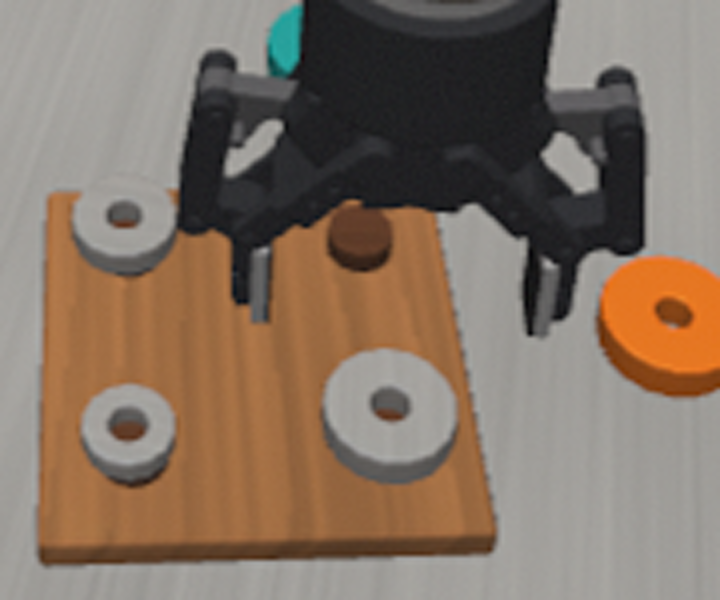

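Call:
drive_tool:
  plan:
    - [[-0.0004, 0.0014, 0.015], 0]
    - [[0, 0, 0.015], 0]
    - [[0, 0, 0.015], 0]
    - [[0, 0, 0.0098], 0]
    - [[0, 0, 0], 0]
    - [[0, 0, 0], 0]

```text
clock: 16.68
position: [436.4, 298.4, 45.9]
ee_rot: [0.76, -0.65, 0.0, -0.0]
contact_force: [0.8, 0.2, 0.7]
gripper_width: 85.6
```

Call:
drive_tool:
  plan:
    - [[0, 0, 0], 0]
    - [[0, 0, 0], 0]
    - [[0, 0, 0], 0]
    - [[0, 0, 0], 0]
    - [[0, 0, 0], 0]
    - [[0, 0, 0], 0]
    - [[0, 0, 0], 0]
    - [[0, 0, 0], 0]
  fingers: 1

```text
clock: 17.68
position: [436.3, 298.4, 46.6]
ee_rot: [0.76, -0.65, 0.0, -0.001]
contact_force: [-2.3, -0.5, 5.3]
gripper_width: 45.0
```

```bash
python3 -c "
from h import *
go(436.9,297.8,46.5)
d=grab('side','s14.png');cv2.imwrite('pics/s14d.png',cv2.resize(d['image'][360:460,320:440,::-1],None,fx=6,fy=6,interpolation=2))"
```

```text
t 17.68 pos [436.32 298.4   46.63] F [-2.28 -0.52  5.31] w 45.0 shift mm [ 0.68 -0.48  0.13]
```

View pics/s14d.png

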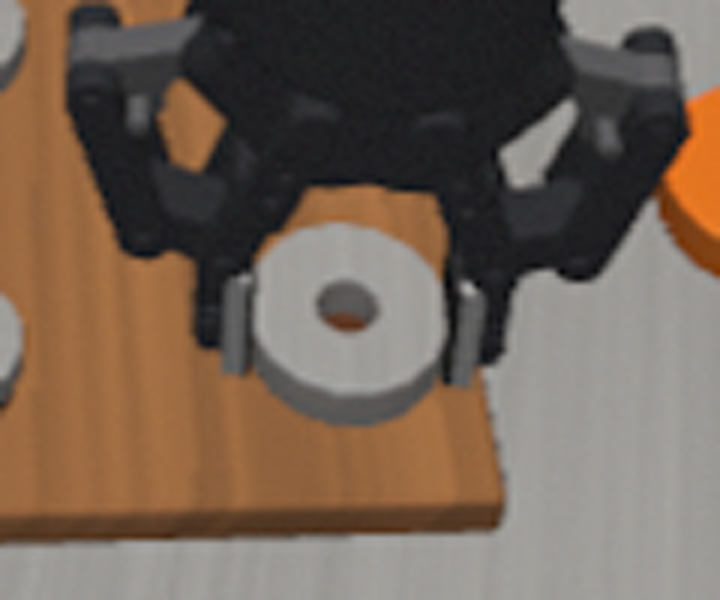

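Call:
drive_tool:
  plan:
    - [[0, 0, -0.01], 0]
    - [[0, 0, -0.02], 0]
    - [[0, 0, -0.03], 0]
    - [[0, 0, -0.04], 0]
    - [[0, 0, -0.04], 0]
    - [[0, 0, -0.025], 0]
    - [[0, 0, 0], 0]

```text
clock: 18.6
position: [436.7, 298.8, 212.8]
ee_rot: [0.76, -0.65, -0.0, -0.003]
contact_force: [-0.5, 0.2, -1.9]
gripper_width: 45.0
```

```bash
python3 -c "
from h import *
go(547.2,-17.4,215)"
```

```text
t 18.6 pos [436.67 298.81 212.77] F [-0.46  0.18 -1.94] w 45.0 shift mm [329.45 -60.53  -3.14]
```

Call:
drive_tool:
  plan:
    - [[0.041, -0.0075, -0.003], 0]
    - [[0.041, -0.0075, 0], 0]
    - [[0.041, -0.0075, 0], 0]
    - [[0.041, -0.0075, 0], 0]
    - [[0.041, -0.0075, 0], 0]
    - [[0.041, -0.0075, 0], 0]
    - [[0.041, -0.0075, 0], 0]
    - [[0.0424, -0.008, 0], 0]
    - [[0, 0, 0], 0]
    - [[0, 0, 0], 0]

```text
clock: 19.85
position: [545.7, -18.1, 212.1]
ee_rot: [0.759, -0.651, -0.001, 0.001]
contact_force: [-0.0, 0.2, -1.9]
gripper_width: 45.0
```

```bash
python3 -c "
from h import *
go(547.2,-17.4,206)
d=grab('side','s15.png');cv2.imwrite('pics/s15d.png',cv2.resize(d['image'][180:240,305:375,::-1],None,fx=10,fy=10,interpolation=2))"
```

```text
t 19.85 pos [545.72 -18.06 212.13] F [-0.04  0.22 -1.92] w 45.0 shift mm [-0.43 -1.59  6.12]
```

View pics/s15d.png

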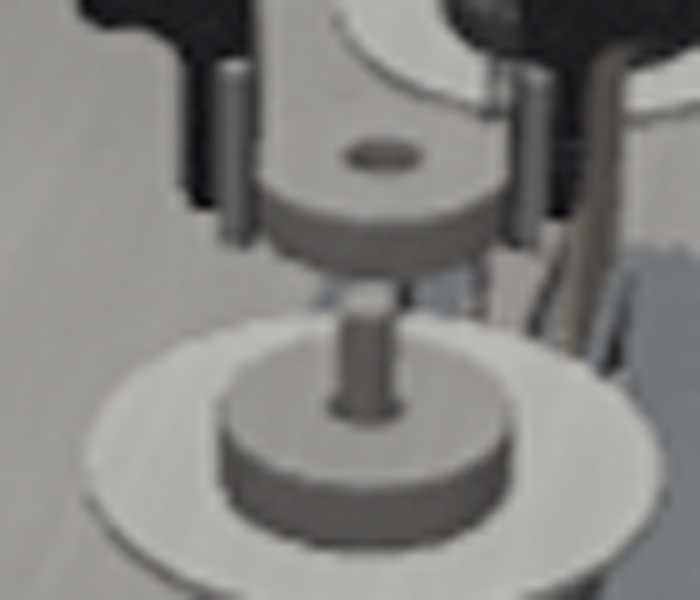

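```bash
python3 hole.py s15 204.3 174.8 343 195 6 4; python3 -c "
from h import *
d=load('s15');g=cv2.cvtColor(d['image'],cv2.COLOR_RGB2GRAY);print(g[206:218,334:350])
for p in ((341.6,209.7),(341.6,209.2)):print(ray(d,*p,174.8))"
```

```text
hole (np.float64(342.78368263473055), np.float64(195.20359281437126), array([ 2.5 ,  3.  ,  7.75,  3.25, 83.5 ])) [545.59 -17.07 204.3 ]
[[133 110  85  82  82  82  82  82  82  83  85  85  82  81  80  80]
 [154 147 134 110  94  87  81  78  77  80  81  82  86  92  96 106]
 [154 154 146 125 112 113 122 131 135 124  99  64  88 114 113 115]
 [152 152 137 117 115 131 148 153 155 145 103  50  93 120 116 115]
 [151 144 125 111 119 137 153 155 154 144 105  55  91 116 114 114]
 [164 159 153 155 144 123 118 124 126 110 100 122 148 157 143 125]
 [180 178 178 180 153  97  86  92  92  81 116 166 181 181 176 172]
 [179 170 169 170 139  87  84  88  83  77 113 157 171 177 183 182]
 [156 149 153 156 131  86  85  88  83  76 103 140 151 155 163 171]
 [146 146 149 151 128  87  86  87  84  77 102 137 147 148 151 153]
 [147 149 149 152 129  89  86  87  82  75 115 149 147 148 149 151]
 [148 149 151 152 129  90  86  87  83  76 119 152 148 148 151 151]]
[546.75091156 -15.59305154 174.8       ]
[547.07023542 -17.39914313 174.8       ]
```

Call:
drive_tool:
  plan:
    - [[-0.0006, -0.0016, 0.003], 0]
    - [[0, 0, 0.005], 0]
    - [[0, 0, 0.003], 0]
    - [[0, 0, 0], 0]

```text
clock: 20.4
position: [547.9, -17.0, 202.3]
ee_rot: [0.76, -0.65, -0.0, 0.0]
contact_force: [0.0, 0.9, -2.0]
gripper_width: 45.2
```

```bash
python3 -c "
from h import *
go(547.2,-17.4,198)
d=grab('side','s16.png');cv2.imwrite('pics/s16d.png',cv2.resize(d['image'][180:240,305:375,::-1],None,fx=10,fy=10,interpolation=2))"; python3 hole.py s16 193 174.8 342 201 6 4
```

```text
t 20.4 pos [547.9  -16.98 202.32] F [ 0.02  0.86 -2.04] w 45.2 shift mm [0.3  0.75 4.32]
hole (np.float64(341.255303030303), np.float64(200.14924242424243), array([ 2.  ,  2.  ,  7.5 ,  3.25, 82.5 ])) [548.38 -18.57 193.  ]
```

View pics/s16d.png

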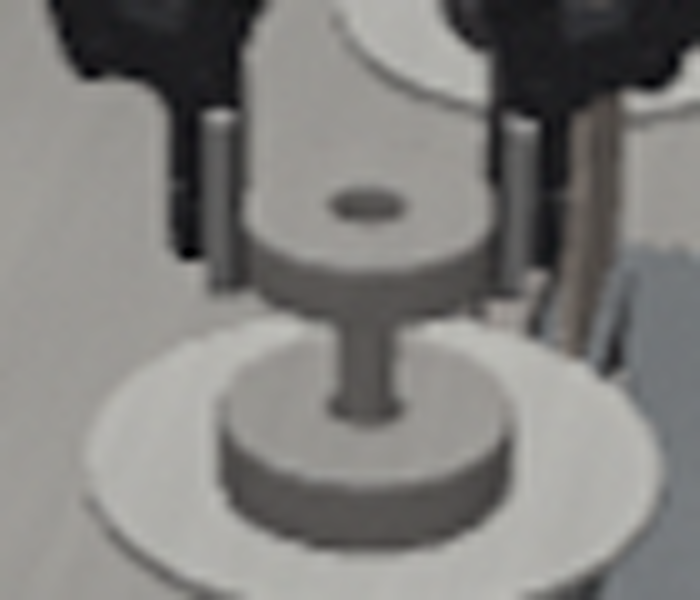

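Call:
drive_tool:
  plan:
    - [[-0.0001, 0.0007, 0.002], 0]
    - [[0, 0, 0.001], 0]
    - [[0, 0, 0.001], 0]
    - [[0, 0, 0.001], 0]
    - [[0, 0, 0], 0]

```text
clock: 21.08
position: [547.4, -17.2, 197.6]
ee_rot: [0.76, -0.65, -0.0, 0.0]
contact_force: [0.1, -0.3, -2.4]
gripper_width: 45.4
```

Call:
drive_tool:
  plan:
    - [[0, 0, 0.001], 0]
    - [[0, 0, 0.001], 0]
    - [[0, 0, 0.001], 0]
    - [[0, 0, 0.001], 0]
    - [[0, 0, 0], 0]

```text
clock: 21.7
position: [547.4, -17.2, 193.6]
ee_rot: [0.76, -0.65, -0.0, 0.0]
contact_force: [-0.2, 0.4, -1.9]
gripper_width: 45.1
```

```bash
python3 -c "
from h import *
go(547.2,-17.4,188)
d=grab('side','s17.png');cv2.imwrite('pics/s17d.png',cv2.resize(d['image'][180:240,305:375,::-1],None,fx=10,fy=10,interpolation=2))"; python3 tilt.py s17 s15
```

```text
t 21.7 pos [547.38 -17.19 193.58] F [-0.2   0.39 -1.86] w 45.1 shift mm [0.18 0.2  5.58]
s17 ((341.50299072265625, 225.97938537597656), (29.622997283935547, 57.334259033203125), 92.21196746826172) z 134.43010336294057 tilt 0.11123001168414078 g 166.01494281215042
s15 ((341.55950927734375, 225.77894592285156), (30.156753540039062, 56.9886474609375), 91.91602325439453) z 134.87987948233223 tilt 0.11471202563003993 g 171.2119785522984
```

View pics/s17d.png

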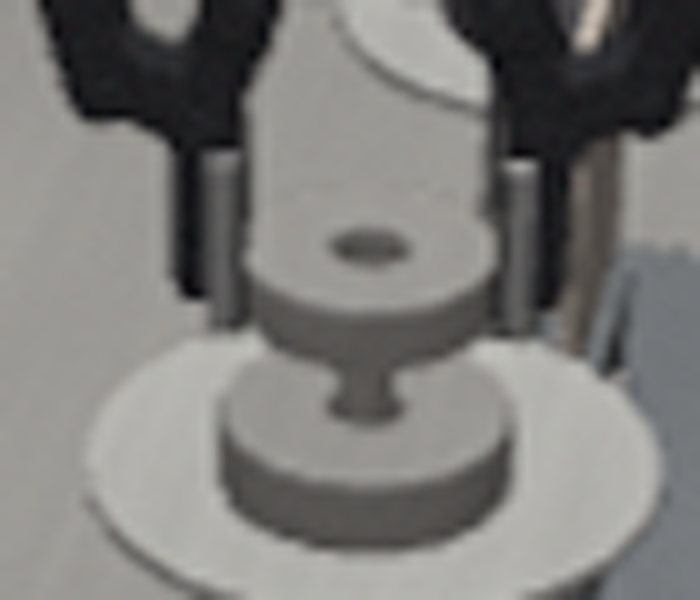

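Call:
drive_tool:
  plan:
    - [[0, 0, 0.001], 0]
    - [[0, 0, 0.001], 0]
    - [[0, 0, 0.001], 0]
    - [[0, 0, 0.001], 0]
    - [[0, 0, 0.001], 0]
    - [[0, 0, 0.001], 0]
    - [[0, 0, 0], 0]

```text
clock: 22.62
position: [547.4, -17.2, 187.6]
ee_rot: [0.76, -0.65, -0.0, 0.0]
contact_force: [-0.1, 0.5, -2.7]
gripper_width: 45.3
```

```bash
python3 -c "
from h import *
go(547.2,-17.4,188)
d=grab('side','s18.png');cv2.imwrite('pics/s18d.png',cv2.resize(d['image'][180:240,305:375,::-1],None,fx=10,fy=10,interpolation=2))"; python3 tilt.py s18
```

```text
t 22.62 pos [547.41 -17.16 187.6 ] F [-0.07  0.46 -2.72] w 45.3 shift mm [ 0.21  0.24 -0.4 ]
s18 ((341.5400695800781, 225.86776733398438), (29.913902282714844, 57.195281982421875), 92.0511245727539) z 134.6805996194803 tilt 0.11316909880028786 g 168.9091026869968
```

View pics/s18d.png

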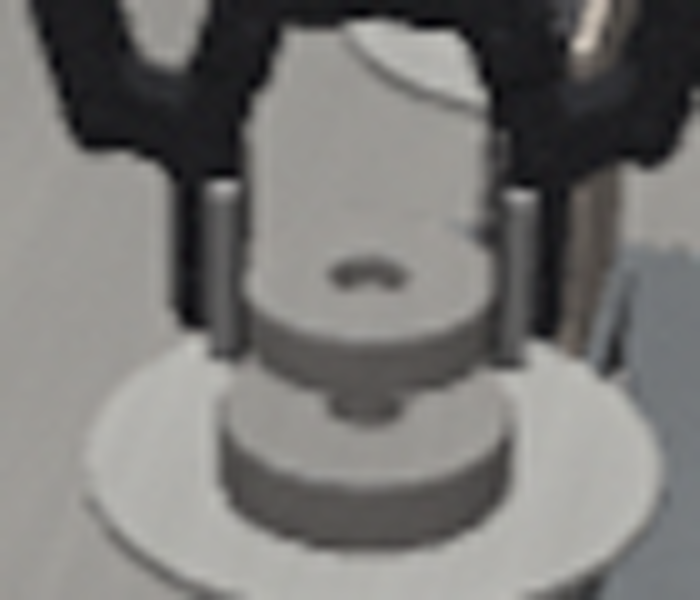

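Call:
drive_tool:
  plan:
    - [[0, 0, 0.003], 0]
    - [[0, 0, 0.003], 0]
    - [[0, 0, 0.003], 0]
    - [[0, 0, 0.002], 0]
    - [[0, 0, 0.001], 0]
    - [[0, 0, 0.001], 0]
    - [[0, 0, 0], 0]

```text
clock: 23.55
position: [547.5, -17.2, 174.7]
ee_rot: [0.76, -0.65, -0.0, 0.0]
contact_force: [0.8, -0.3, -1.3]
gripper_width: 45.2
```

Call:
drive_tool:
  plan:
    - [[0, 0, 0.001], 0]
    - [[0, 0, 0.001], 0]
    - [[0, 0, 0.001], 0]
    - [[0, 0, 0.001], 0]
    - [[0, 0, 0], 0]

```text
clock: 24.18
position: [547.5, -17.1, 170.6]
ee_rot: [0.76, -0.65, -0.0, 0.0]
contact_force: [0.0, 0.0, -0.6]
gripper_width: 45.2
```

```bash
python3 -c "
from h import *
go(547.2,-17.4,188)
d=grab('side','s19.png');cv2.imwrite('pics/s19d.png',cv2.resize(d['image'][180:240,305:375,::-1],None,fx=10,fy=10,interpolation=2))"; python3 tilt.py s19
```

```text
t 24.18 pos [547.46 -17.12 170.64] F [ 0.02  0.04 -0.62] w 45.2 shift mm [  0.24   0.3  -17.36]
s19 ((341.5316162109375, 228.00558471679688), (29.831302642822266, 56.84896469116211), 91.98155212402344) z 129.86928840605907 tilt 0.07599071787311419 g 113.41898190017044
```

View pics/s19d.png

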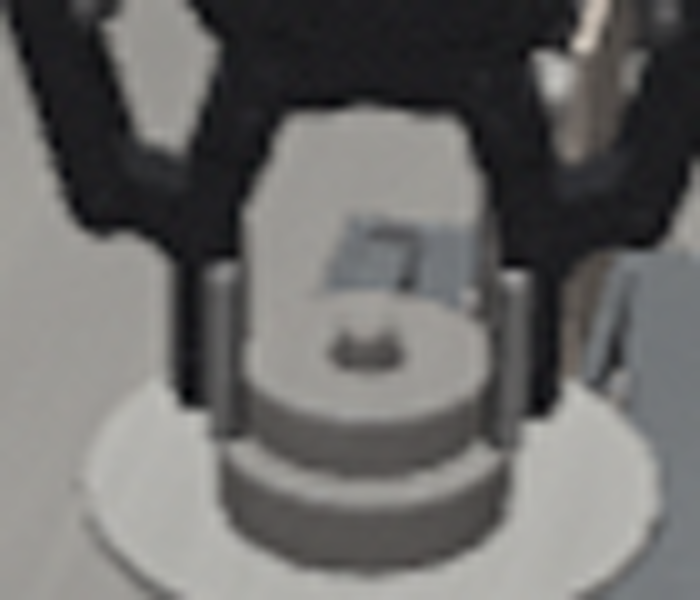

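Call:
drive_tool:
  plan:
    - [[0, 0, 0.001], 0]
    - [[0, 0, 0.001], 0]
    - [[0, 0, 0.001], 0]
    - [[0, 0, 0.001], 0]
    - [[0, 0, 0.001], 0]
    - [[0, 0, 0.001], 0]
    - [[0, 0, 0.001], 0]
    - [[0, 0, 0], 0]

```text
clock: 25.22
position: [547.5, -17.1, 163.7]
ee_rot: [0.76, -0.65, 0.0, -0.0]
contact_force: [-0.4, 1.4, -1.1]
gripper_width: 45.1
```

Call:
drive_tool:
  plan:
    - [[0, 0, 0], 0]
    - [[0, 0, 0], 0]
    - [[0, 0, 0], 0]
    - [[0, 0, 0], 0]
    - [[0, 0, 0], 0]
    - [[0, 0, 0], 0]
  fingers: -0.8

```text
clock: 25.98
position: [547.4, -17.2, 163.7]
ee_rot: [0.76, -0.65, -0.0, 0.0]
contact_force: [0.2, -0.0, -0.6]
gripper_width: 76.9
```

Call:
drive_tool:
  plan:
    - [[0, 0, -0.01], 0]
    - [[0, 0, -0.02], 0]
    - [[0, 0, -0.03], 0]
    - [[0, 0, -0.04], 0]
    - [[0, 0, 0], 0]
    - [[0, 0, 0], 0]
    - [[0, 0, 0], 0]
    - [[0, 0, 0], 0]
    - [[0, 0, 0], 0]
  fingers: -1

```text
clock: 27.1
position: [547.3, -17.2, 263.2]
ee_rot: [0.76, -0.65, -0.0, 0.0]
contact_force: [0.3, 0.2, -0.4]
gripper_width: 85.2
```

```bash
python3 -c "
from h import *
go(547.2,-17.4,188)
d=grab('side','s20.png');cv2.imwrite('pics/s20d.png',cv2.resize(d['image'][150:300,280:440,::-1],None,fx=4.5,fy=4,interpolation=2))"; python3 tilt.py s20
```

```text
t 27.1 pos [547.32 -17.18 263.17] F [ 0.32  0.2  -0.36] w 85.2 shift mm [1.900e-01 6.000e-02 7.517e+01]
s20 ((341.2713928222656, 233.05416870117188), (30.22037124633789, 56.62376022338867), 92.46043395996094) z 118.39235683090149 tilt -0.012366801138897439 g -18.457912147608116
```

View pics/s20d.png

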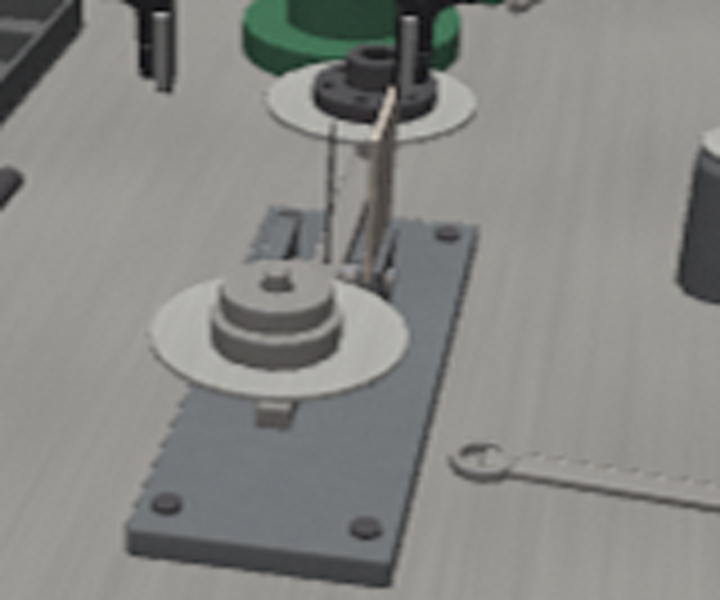

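```bash
cat > edge.py <<'E'
from h import *
import sys
from scipy.optimize import brentq
def bot(d,u):
    g=cv2.cvtColor(d['image'],cv2.COLOR_RGB2GRAY).astype(float);c=g[215:262,u-3:u+4].mean(1)
    i=np.argmin(np.diff(c));k=i
    lo,hi=c[i+2],c[i-1];m=(lo+hi)/2
    for j in range(i-1,i+3):
        if c[j]>=m>c[j+1]: return 215+j+(c[j]-m)/(c[j]-c[j+1])
    return 215+k+.5
s0=load('side0')
for n in sys.argv[1:]:
    d=load(n);f=lambda z:proj(d,(546.8,28,z))[1]
    r=[]
    for u in (322,330,341,350,356):
        dv=bot(d,u)-bot(s0,u)
        z=brentq(lambda z:f(z)-f(142)-dv,80,160);r.append(z)
    print(n,np.round(r,1),'tilt',np.arcsin((np.median(r)-120)/130).round(4))
E
python3 -c "
from h import *
grab('side','s21.png')"
python3 edge.py s5 s12 s15 s20 s21; python3 tilt.py s21
```

```text
s5 [142. 142. 142. 142. 142.] tilt 0.17
s12 [135.6 134.9 135.5 135.  135.1] tilt 0.1161
s15 [135.6 134.9 135.5 135.  135.1] tilt 0.1162
s20 [115.2 118.5 118.7 119.1 119.6] tilt -0.0098
s21 [115.2 118.4 118.7 119.1 119.6] tilt -0.01
s21 ((341.21502685546875, 233.01792907714844), (30.341999053955078, 56.47651290893555), 92.61567687988281) z 118.47532045134214 tilt -0.011728573114562395 g -17.505333006809543
```

Call:
drive_tool:
  plan:
    - [[-0.03, 0, -0.01], 0]
    - [[-0.05, 0, 0], 0]
    - [[-0.05, 0, 0], 0]
    - [[-0.05, 0, 0], 0]
    - [[-0.05, 0, 0], 0]
    - [[-0.05, 0, 0], 0]
    - [[-0.05, 0, 0], 0]
    - [[0, 0, 0], 0]
    - [[0, 0, 0], 0]

```text
clock: 28.32
position: [496.4, 308.8, 273.4]
ee_rot: [0.76, -0.65, -0.0, 0.0]
contact_force: [-0.2, -0.1, 0.5]
gripper_width: 85.3
```

```bash
python3 -c "
from h import *
go(547.2,-17.4,188)
d=grab('side','s22.png');cv2.imwrite('pics/s22d.png',cv2.resize(d['image'][160:280,290:410,::-1],None,fx=5,fy=5,interpolation=2))
d=grab('top','t22.png');cv2.imwrite('pics/t22d.png',cv2.resize(d['image'][200:320,175:475,::-1],None,fx=2.6,fy=2.6,interpolation=2))"; python3 edge.py s22; python3 tilt.py s22
```

```text
t 28.32 pos [496.41 308.82 273.42] F [-0.23 -0.1   0.5 ] w 85.3 shift mm [3.301e+02 1.600e-01 8.560e+01]
s22 ((317.0178527832031, 249.24703979492188), (3.6604321002960205, 5.778914451599121), 34.59233474731445) z 80.45688391654589 tilt -0.3090752293869694 g -461.30631251786474Traceback (most recent call last):
  File "edge.py", line 17, in <module>
    z=brentq(lambda z:f(z)-f(142)-dv,80,160);r.append(z)
    r = _zeros._brentq(f, a, b, xtol, rtol, maxiter, args, full_output, disp)
ValueError: f(a) and f(b) must have different signs
```

View pics/s22d.png

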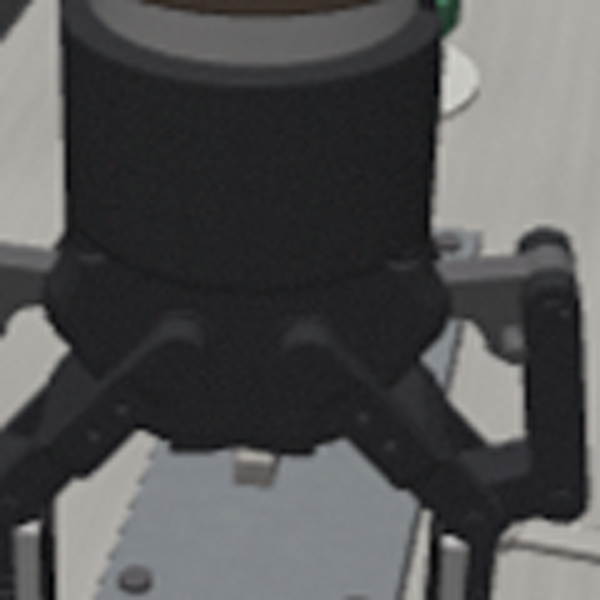

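View pics/t22d.png

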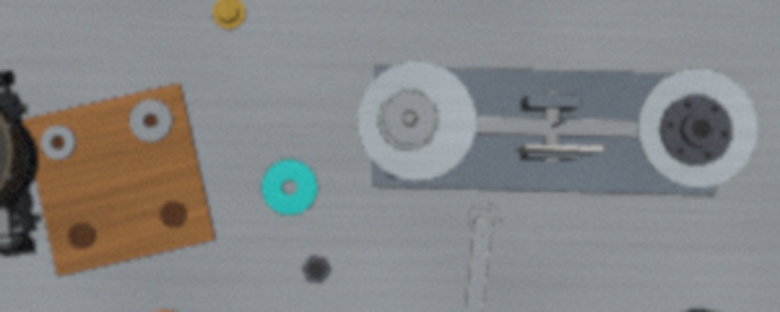

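Call:
drive_tool:
  plan:
    - [[0, 0.04, 0], 0]
    - [[0, 0.05, 0], 0]
    - [[0, 0.05, 0], 0]
    - [[0, 0.03, 0], 0]
    - [[0, 0, 0], 0]
    - [[0, 0, 0], 0]

```text
clock: 29.18
position: [329.3, 282.5, 274.2]
ee_rot: [0.759, -0.651, 0.0, -0.001]
contact_force: [0.7, 0.1, 0.4]
gripper_width: 85.5
```

```bash
python3 -c "
from h import *
go(547.2,-17.4,188)
d=grab('side','s23.png');cv2.imwrite('pics/s23d.png',cv2.resize(d['image'][160:280,290:410,::-1],None,fx=5,fy=5,interpolation=2))
for n in('side0','s23'):
    g=cv2.cvtColor(load(n)['image'],cv2.COLOR_RGB2GRAY);m=np.zeros_like(g);m[165:205,330:390]=g[165:205,330:390]>160
    cs,_=cv2.findContours(m,0,1);e=cv2.fitEllipse(cv2.convexHull(max(cs,key=cv2.contourArea)));print(n,e)
    print([proj(d,(544,-285,z))[1].round(2) for z in(98,120)])"; python3 edge.py s23; python3 tilt.py s23
```

```text
t 29.18 pos [329.35 282.52 274.19] F [0.74 0.09 0.41] w 85.5 shift mm [ 329.81 -169.27   86.09]
side0 ((356.9176940917969, 183.2753448486328), (18.75981903076172, 35.9532470703125), 95.16146087646484)
[np.float64(182.38), np.float64(174.04)]
s23 ((336.5029296875, 184.1614990234375), (39.33766555786133, 64.35498046875), 77.40190887451172)
[np.float64(182.38), np.float64(174.04)]
s23 [119.8 118.4 118.7 119.1 119.6] tilt -0.007
s23 ((321.8010559082031, 227.09828186035156), (50.589820861816406, 96.50845336914062), 93.90140533447266) z 131.91473973737732 tilt 0.09178064510778065 g 136.98603747429948
```

View pics/s23d.png

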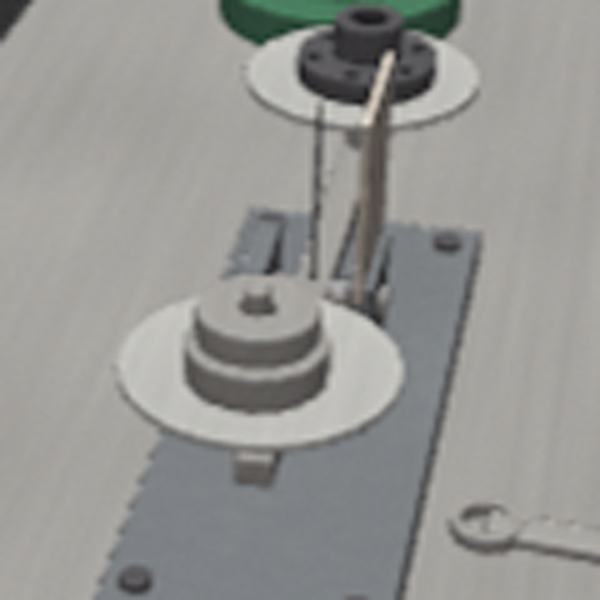

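```bash
python3 -c "
from h import *
from scipy.optimize import brentq
S=[load('side0'),load('s23')]
f=lambda z:proj(S[1],(544,-231,z))[1]
for u in (345,349,366,372):
  r=[]
  for d in S:
    c=cv2.cvtColor(d['image'],cv2.COLOR_RGB2GRAY).astype(float)[160:205,u-1:u+2].mean(1)
    i=np.where(c>165)[0].max(); T=157;j=i
    while c[j+1]>T:j+=1
    r.append(160+j+(c[j]-T)/(c[j]-c[j+1]))
  z=brentq(lambda z:f(z)-f(98)-(r[1]-r[0]),80,150);print(u,np.round(r,2),round(z,1),'tilt',round(-(z-120)/130,4))
"
```

```text
Traceback (most recent call last):
ValueError: f(a) and f(b) must have different signs
```

```bash
python3 -c "
from h import *
S=[load('side0'),load('s23')]
print([proj(S[1],(544,-231,z))[1].round(1) for z in (98,110,120,130)])
for d in S:
  g=cv2.cvtColor(d['image'],cv2.COLOR_RGB2GRAY)
  for u in (346,349): print(u,[(165+i,int(x)) for i,x in enumerate(g[165:200,u])][8:32])
"
```

```text
[np.float64(192.8), np.float64(188.1), np.float64(184.2), np.float64(180.3)]
346 [(173, 149), (174, 148), (175, 158), (176, 173), (177, 175), (178, 175), (179, 173), (180, 173), (181, 172), (182, 171), (183, 170), (184, 169), (185, 170), (186, 170), (187, 167), (188, 168), (189, 170), (190, 163), (191, 115), (192, 128), (193, 146), (194, 147), (195, 148), (196, 147)]
349 [(173, 149), (174, 155), (175, 173), (176, 170), (177, 153), (178, 132), (179, 108), (180, 95), (181, 72), (182, 55), (183, 74), (184, 79), (185, 136), (186, 171), (187, 174), (188, 172), (189, 172), (190, 171), (191, 173), (192, 118), (193, 119), (194, 146), (195, 150), (196, 151)]
346 [(173, 191), (174, 189), (175, 188), (176, 189), (177, 188), (178, 188), (179, 189), (180, 191), (181, 173), (182, 122), (183, 143), (184, 163), (185, 165), (186, 164), (187, 164), (188, 164), (189, 164), (190, 165), (191, 164), (192, 164), (193, 165), (194, 164), (195, 166), (196, 165)]
349 [(173, 120), (174, 119), (175, 142), (176, 163), (177, 190), (178, 194), (179, 192), (180, 192), (181, 191), (182, 195), (183, 131), (184, 132), (185, 158), (186, 161), (187, 163), (188, 163), (189, 164), (190, 165), (191, 165), (192, 167), (193, 165), (194, 166), (195, 169), (196, 168)]
```

```bash
python3 -c "
from h import *
print(arm.job_done(), arm.read_state()['clock'])"
```

```text
the job is handed in; nothing more can be done
the job is handed in; nothing more can be done
```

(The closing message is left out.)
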